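Wedge the transit carrier open and hang the picking bins on the bench rail

TASK

Drive the wooden wedge into the jaw behind the blue transit carrier so that its sprung yellow retaining rail stays wedged open by itself, then lift out every bin and hang it on the aluminium bin rail beside the blue one, its rear strip hooked fully down behind the angled cleat so that it hangs level (tilting its front up a little helps), and never tip one over or the parts spill. When all the bins hang, pull the wedge out so that the retaining rail springs shut, lay the wedge flat in the orange tray, and leave the other things on the bench where they are.

Things in the scene. Friction and masses are not known exactly. Their poses are not given: they have to be found in the camera images.
- carrier: Blue transit carrier fixed to the bench. Origin on the bench under the middle of the row of bins; x to its rear, y to its left, z up. Bins stand on its floor, 6 mm up, at y = -102, -34, 34, 102 mm, middle at x = 0, facing -x, 2 mm play, between fences (front and between bins up to 16 mm high, ends 30 mm at y = +-138): lift straight up. Fixed rear wall: x = 73 to 77, y = -140 to 156, 58 mm high.
- keeper (a joint): Travel (m) of the yellow sprung retaining rail behind the carrier's rear wall: 0 shut, slides to carrier +x, stop at 0.030; spring 4 N shut, 7 N at 0.024. Upright plate 4 to 69 mm high, front face at carrier x = 87 mm + travel, y = -134 to 139; its 4 mm top flange reaches forward over the bins' rear flanges, 65 to 69 mm high. Bins come straight up when travel is over 0.021.
- keeper_edge (a point): Middle of the front edge of the retaining rail's top flange, 67 mm above the bench, at carrier x = 51 mm + travel; axes as the carrier's. At carrier y = 139 a 40 mm high lead-in flare bends back from the end of the rail's plate, by 9 mm at y = 154, as the mouth of the jaw.
- jaw (a point): Mouth of the jaw, at bench level on the rear face of the fixed rear wall, beside the end of the plate (carrier x = 77, y = 139 mm); axes as the carrier's. The jaw between wall and plate, 10 mm wide when shut, takes the wedge from +y towards -y, straight face along the wall; pushed in (6 to 10 N) until its straight tail is 5 mm or more past this point, it opens the rail by 24 mm and stays.
- wedge_c (a point): Pale wooden wedge lying on the bench, 120 mm long, 30 high, 70 g. Point: its middle, 15 mm above its underside. x points to its thin nose (x = 60), z up. Tail x = -60 to 5: a straight block 34 mm thick (y -17 to 17); from x = 5 to 60 only the +y face slopes in, to a 6 mm nose (y -17 to -11). Pinch it across the tail near x = -46 mm; that part stays outside the jaw.
- rail: Aluminium bin rail, 360 mm long, on two feet fixed to the bench. Origin on the bench under the front face of its back plate, at mid-length; y along it to the left, z up; bins hang on its -x side, facing -x. A hung bin is level, its middle at x = -72 mm, its underside 111 mm up. A blue bin like the others is fixed on it at y = 112 to 172; bins fit with their middle at y = -150 to +80 mm.
- cleat (a point): Top of the cleat's lip at the rail's mid-length, rail x = -19, 163 mm up; axes as the rail's. The 4 mm lip slopes down 31 degrees off the vertical to x = -8 at 145 mm: the floor of the groove between it and the back plate (x = 0, top 171 mm up). A bin's strip drops into this groove; its end then rests at x = -4 mm, 146 up. A rubber strip below (x = -22, 114 to 132 up) bears on the bin's back.
- tray: Orange tool tray, fixed, 160 x 100 mm (its x, y), wall 4 mm thick and 22 mm high, floor 4 mm thick, origin under its centre. The wedge goes in it, lying flat.
- scanner: Bystander: barcode scanner lying on the bench, about 170 x 52 x 36 mm; origin on the bench below its middle.
- label_roll: Bystander: standing roll of white labels, 76 mm across, 57 high; origin under its centre.
- cutter: Bystander: red box cutter lying flat, 155 x 18 x 14 mm; origin under its middle.
- terminal: Bystander: black hand-held terminal lying flat, 150 x 78 x 17 mm; origin under its middle.
- tape: Bystander: roll of brown packing tape lying flat, 100 mm across, 48 high; origin under its centre.
- bin1_c (a point): Open picking bin, red plastic, holding cardboard cores; 60 mm wide (y), 100 deep (x -50 to +50), 56 high, 0.13-0.22 kg. Point: its middle, 28 mm above its underside; x to its rear, z up. Pinch its front wall from above, one finger inside: 8 mm thick, mid-plane x = -46, top 18 mm above this point; the 30 mm behind it is empty. Rear hanging strip: see the strip point of bin 1. Absent from some starts.
- bin2_c (a point): Open picking bin, white plastic, holding small cartons; 60 mm wide (y), 100 deep (x -50 to +50), 56 high, 0.13-0.22 kg. Point: its middle, 28 mm above its underside; x to its rear, z up. Pinch its front wall from above, one finger inside: 8 mm thick, mid-plane x = -46, top 18 mm above this point; the 30 mm behind it is empty. Rear hanging strip: see the strip point of bin 1. Absent from some starts.
- bin3_c (a point): Open picking bin, green plastic, holding bolts; 60 mm wide (y), 100 deep (x -50 to +50), 56 high, 0.13-0.22 kg. Point: its middle, 28 mm above its underside; x to its rear, z up. Pinch its front wall from above, one finger inside: 8 mm thick, mid-plane x = -46, top 18 mm above this point; the 30 mm behind it is empty. Rear hanging strip: see the strip point of bin 1. Absent from some starts.
- bin4_c (a point): Open picking bin, grey plastic, holding cardboard cores; 60 mm wide (y), 100 deep (x -50 to +50), 56 high, 0.13-0.22 kg. Point: its middle, 28 mm above its underside; x to its rear, z up. Pinch its front wall from above, one finger inside: 8 mm thick, mid-plane x = -46, top 18 mm above this point; the 30 mm behind it is empty. Rear hanging strip: see the strip point of bin 1. Absent from some starts.
- bin1_strip (a point): Middle of the lower end of bin 1's hanging strip, at x = 68 mm, 7 mm above the bin's middle; axes as the bin's. All bins are alike: behind the back wall (outer face x = 50) a 4 mm flange at the very top reaches back to x = 59; from it the strip, 4 mm thick, 58 wide, slopes back and down, 31 degrees off the vertical, to this end (rearmost corner x = 70).
Things that resemble listed ones, but are neither listed nor needed, are in the scene too. What is meant by the part that bears wedge_c is not black, and is the larger of those in its own colour.

How it is judged (in metres and radians):
On the way, in this order (a step that is already met when the one before it is completed fails the run):
1. the retaining rail is held open by the wedge alone, hands off (value of joint keeper above 0.02 m and contact force between wedge and keeper above 0.5 N and contact force between each of the arm, the fingers and wedge below 0.05 N and contact force between each of the arm, the fingers and keeper below 0.05 N), for 0.4 s.
2. every bin hangs level on the rail, its strip down behind the cleat (x of bin1_c in the frame of rail between -0.079 and -0.066 m and y of bin1_c in the frame of rail between -0.158 and 0.092 m and z of bin1_c in the frame of rail between 0.133 and 0.146 m and angle between each of bin1_c, bin2_c, bin3_c, bin4_c's own z axis and vertical below 0.12 rad and angle between the x axis of each of bin1_c, bin2_c, bin3_c, bin4_c and the x axis of rail, either way round below 0.15 rad and x of bin2_c in the frame of rail between -0.079 and -0.066 m and y of bin2_c in the frame of rail between -0.158 and 0.092 m and z of bin2_c in the frame of rail between 0.133 and 0.146 m and x of bin3_c in the frame of rail between -0.079 and -0.066 m and y of bin3_c in the frame of rail between -0.158 and 0.092 m and z of bin3_c in the frame of rail between 0.133 and 0.146 m and x of bin4_c in the frame of rail between -0.079 and -0.066 m and y of bin4_c in the frame of rail between -0.158 and 0.092 m and z of bin4_c in the frame of rail between 0.133 and 0.146 m), for 0.3 s.
At the end, for the whole second after the job is handed in: Every bin present hangs at rest on the rail (middle within about 7 mm of its hung place in depth and height, tilt under 7 degrees, square to the rail), the retaining rail is shut to within 3 mm, and the wedge lies flat and at rest in the tray (all of step 2 and linear speed of each of bin1, bin2, bin3, bin4, wedge below 0.02 m/s and value of joint keeper below 0.003 m and x of wedge_c in the frame of tray between -0.05 and 0.05 m and y of wedge_c in the frame of tray between -0.04 and 0.04 m and z of wedge_c in the frame of tray below 0.025 m and angle between wedge_c's own z axis and vertical below 0.15 rad); the robot touches nothing.
It fails at once if a bystander (scanner, label roll, box cutter, terminal, tape) is shoved more than 5 cm (distance of any of scanner, label_roll, cutter, terminal, tape from where it was at the start of the episode above 0.05 m).
It fails at once if a bin is tipped past 50 degrees, spilling its parts (angle between any of bin1_c, bin2_c, bin3_c, bin4_c's own z axis and vertical above 0.87 rad).
Of bin1, bin2, bin3, bin4 only 3 to 4 are there at a start; the rules pass over those that are not, and their reading is None.
At some moment in a run one of wedge, bin1, bin2, bin3, bin4 may be knocked a few centimetres aside while the robot is not near it.
It also fails if it takes over 208 s, if anything falls off the work surface, if the arm or the gripper's body presses on something with over 40 N, if the wrist force passes 120 N, or if a joint passes its speed limit or range.

ROBOT

A 6-joint arm with a two-finger parallel gripper is mounted at the origin on the work surface. World frame = base frame: x ahead of the robot, y to its left, z up, the work surface at z = 0. Lengths are in mm, angles in degrees, forces in N, time in s.
With the tool pointing down it reaches from about 300 to 750 mm from the base axis. Payload 8.5 kg.
Tool frame: the origin (TCP) lies on the centre line of the jaws, within the pads' length; the fingertips stand 17 mm ahead of it and the grasp point (between the pads) lies 2 mm behind it (ctrl.nose_length is the z of the fingertips in the tool frame, in mm); z points along the fingers, x is the direction in which the jaws open and shut, and the axes are right-handed (so a half turn about z gives the same grasp; the last joint's range is limited). The gripper opens to 85 mm and grips with 20 to 120 N. Pads are 22 mm wide; open, the fingers measure 114 mm over their backs; the gripper's body (76 mm by 85 mm) begins 54 mm behind the grasp point. The pads swing forward as they close: fully open they stand 13 mm farther back than shut.
Start: joints at [59.227, 21.807, 74.336, -0, 83.858, -12.336], TCP at [173.942, 521.752, 248.322] pointing down, gripper open.
Joint ranges: [-178.18, 178.18], [-50.72, 133.34], [12.68, 142.11], [-81.47, 261.47], [9.98, 163.14], [-165.26, 165.26]. Speed limits (degrees/s): [136.94, 136.94, 180, 180, 180, 180].

INTERFACE

Orientations are given as [roll, pitch, yaw] about the fixed x, y, z axes, in that order (R = Rz(yaw) Ry(pitch) Rx(roll)).
In Python, from rig import ctrl, cams gives the robot as it stands.
- The arm moves only by the tool drive_tool, never from a script. Its argument "targets" is a list of rows, each an object of numbers: "wx", "wy", "wz": the turn, a rotation vector about the world's x, y, z in rad; "dx", "dy", "dz": the shift along the world's x, y, z in m; "claw": the gripper's target within -1 to 1 (shut at 1, half-way at 0, fully open at -1). A call has exactly 10 rows; each row is the pose to reach, as a shift and turn from the pose commanded when the call began; what a row does not reach only later rows make up. A row lasts 1/12 s, in which the tool goes at most 41.7 mm and 7.16 degrees, less where a joint would pass 70% of its speed; a pose out of reach is approached as far as the arm can. A call with a gripper value outside its range is refused whole. The fingers move at their own pace and stop on an object; "squeeze" is the grip in N (left out, the last holds). Time passes only in rows, so rows that repeat a pose let the fingers close, or fill a call up. It gives the time, the measured TCP pose, the force and the opening at its end, in the units of the state.
- ctrl.get_obs(): the state, without advancing time (a new reading comes with each control period).
- cams.grab_frame(name): name is "scene" or "top" or "wrist"; returns a dict with "frame" (420x560x3 uint8, red, green, blue), "range_z" (420x560 float32, mm along the optical axis (not along the pixel's ray), 0 where there is no reading), "intrinsics" (3x3 intrinsics, pixels), "origin" and "attitude" of the camera in the world. Camera axes: x right, y up, looking along -z (the intrinsics and any distortion apply to the point x, -y, -z); pixel columns grow to the right and rows downward; lengths in mm; the calibration is good to about 2 mm. The wrist camera is an equidistant fisheye: a pixel r from the principal point sees the ray r / f radians off the axis. A picture is of the moment at which its call begins.
- ctrl.close_job(): hands the job in, once; it reports no verdict.
The state is a dict: "time_s": time; "q": joint angles; "qvel": joint speeds; "joint_torque": joint torques, N m; "ee_pos": TCP position; "orientation": TCP orientation; "contact_force": force on the tool from outside, world axes, zero at the start; "torque": the same for the moment, N m; "finger_gap": finger opening in mm.
Only numpy, scipy, OpenCV 4.12 (cv2) and the standard library are available. Lean on these libraries where they do the work, as an engineer would, in place of code of your own. Each camera call takes 0.05 s, during which the arm holds its last target. There are 200 camera calls.

## Working session

There is one attempt and no reset: what is moved stays moved. The work goes in short steps, Python scripts to look and compute and a tool call to move; the robot and the scene stay as the last step left them, time stands still between calls to the robot, and variables do not carry over. Pictures are saved under pics/ and viewed, about 12 in all and at most 16, crops included, and the job is handed in when it is done.

Besides the shell and the picture viewer there is one more tool, called after "Emit:" by a JSON object that holds its "fn" and its "kwargs". drive_tool: Moves the arm, as the interface text tells. Its arguments: {"type":"object","properties":{"targets":{"type":"array","items":{"type":"object","properties":{"wx":{"type":"number"},"wy":{"type":"number"},"wz":{"type":"number"},"dx":{"type":"number"},"dy":{"type":"number"},"dz":{"type":"number"},"claw":{"type":"number"}}}},"squeeze":{"type":"number"}},"required":["targets"]}

```bash
ls; mkdir -p pics
cat > h.py <<'E'
import numpy as np, cv2
from rig import ctrl, cams
from scipy.spatial.transform import Rotation as R
def grab(n):
    f=cams.grab_frame(n); return f
def save(f,name,scale=1.0): cv2.imwrite('pics/'+name,cv2.resize(f['frame'][:,:,::-1],None,fx=scale,fy=scale))
def att(f):
    a=np.array(f['attitude'],float)
    return a if a.shape==(3,3) else R.from_euler('xyz',a,degrees=True).as_matrix()
def pts(f):
    "world points of every pixel from depth (pinhole)"
    K=np.array(f['intrinsics']);d=f['range_z'];v,u=np.mgrid[:d.shape[0],:d.shape[1]]
    x=(u-K[0,2])/K[0,0];y=(v-K[1,2])/K[1,1]
    P=np.stack([x*d,-y*d,-d],-1)@att(f).T+np.array(f['origin']); P[d<=0]=np.nan
    return P
E
python3 - <<'E'
from h import *
for n in('top','scene','wrist'):
    f=grab(n); save(f,n+'0.png',1.4 if n!='wrist' else 1); print(n,f['intrinsics'],f['origin'],f['attitude'],{k:v for k,v in f.items() if k not in('frame','range_z','intrinsics','origin','attitude')})
    np.savez('%s0.npz'%n,**{k:np.array(v) for k,v in f.items() if not isinstance(v,(str,dict))})
print(ctrl.get_obs())
E
```

```text
pics
top [[427.54119672   0.         277.88766631]
 [  0.         427.54119672 210.48894205]
 [  0.           0.           1.        ]] [ 212.9755085   -30.10609383 1398.7563827 ] [ 1.16492089e+01  1.18310259e-02 -8.82650526e+01] {}
scene [[442.17626425   0.         280.9065366 ]
 [  0.         442.17626425 207.77097901]
 [  0.           0.           1.        ]] [ 841.07149515  551.47086549 1102.45958061] [ 34.58648298  -0.19018581 150.05068325] {}
wrist [[325.1922621    0.         279.84652183]
 [  0.         325.1922621  213.41536551]
 [  0.           0.           1.        ]] [ 98.59224073 545.97195809 374.10309451] [-1.79576307e+01  6.75463934e-02  7.15258047e+01] {}
{'time_s': 0.15, 'q': array([ 5.92267216e+01,  2.18320612e+01,  7.43727168e+01,  1.16689407e-03,
        8.38590081e+01, -1.23356700e+01]), 'qvel': array([ 0.02368796, -0.01650362, -0.16336769,  0.05662121, -0.00665892,
       -0.01463494]), 'joint_torque': array([ 2.52708443e-03, -4.48627317e+01, -2.31346232e+01, -2.18376490e-04,
        3.78262717e-03,  1.44995636e-05]), 'ee_pos': array([173.8355742 , 521.58353891, 247.86631699]), 'orientation': array([-1.79985240e+02,  6.20656231e-02,  7.15622741e+01]), 'contact_force': array([-0.62319386,  0.3274226 , -0.34743681]), 'torque': array([0.04090929, 0.03690006, 0.02220577]), 'finger_gap': 84.84651106247281}
```

View pics/top0.png

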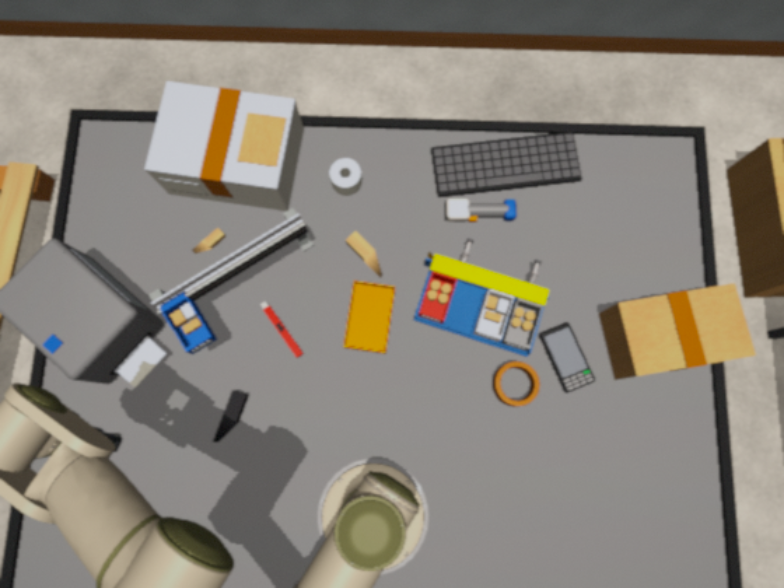

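View pics/scene0.png

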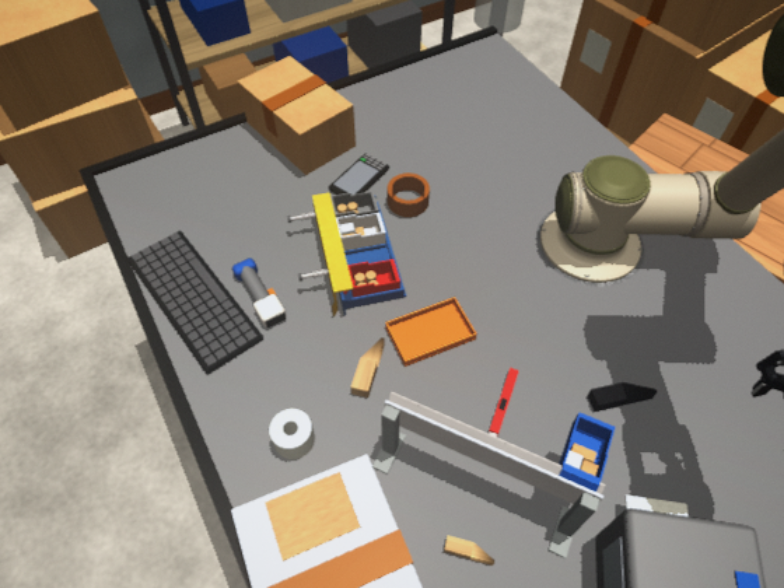

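The two views show three bins: red at carrier +y, then white and grey, with the green one absent. The large wooden wedge is near top px (363,252) with its nose to the lower right, and a smaller lookalike is near (208,240). The tray is at (370,317). The rail runs from (295,220) to (160,300), with its blue bin at the lower left end.

```bash
cat > m.py <<'E'
from h import *
def ld(n): return dict(np.load(n+'.npz'))
def comp(f,lo,hi,zr,minpix=25):
    hsv=cv2.cvtColor(f['frame'],cv2.COLOR_RGB2HSV); P=pts(f)
    m=cv2.inRange(hsv,np.array(lo),np.array(hi))>0
    m&=(P[...,2]>zr[0])&(P[...,2]<zr[1])&(P[...,0]>150)&(P[...,0]<900)
    n,l,s,c=cv2.connectedComponentsWithStats(m.astype(np.uint8),connectivity=8)
    out=[]
    for i in range(1,n):
        if s[i,4]<minpix: continue
        p=P[l==i]; r=cv2.minAreaRect(p[:,:2].astype(np.float32))
        out.append((s[i,4],c[i].round(),np.round(r[0],1),np.round(r[1],1),round(r[2],1),np.percentile(p[:,2],[5,50,95]).round(1),p))
    return sorted(out,key=lambda o:-o[0])
C={'yellow':((25,150,120),(34,255,255),(40,90)),'wood':((10,60,100),(24,190,255),(8,50)),'orange':((10,200,100),(23,255,255),(-5,40)),
'blue':((100,130,50),(118,255,255),(2,200)),'red':((0,150,80),(6,255,255),(2,90)),'white':((0,0,180),(179,40,255),(100,190))}
if __name__=='__main__':
  for n in('top0','scene0'):
    f=ld(n)
    for k,v in C.items():
        print(n,k)
        for o in comp(f,*v)[:5]: print('  ',*o[:6])
E
python3 m.py
```

```text
top0 yellow
   1022 [349. 199.] [ 533.8 -249.7] [275.8  48.4] 73.9 [64.4 68.9 73.2]
top0 wood
   320 [259. 179.] [597.   36.1] [118.   35.4] 45.0 [22.  29.7 34.3]
   200 [373. 228.] [ 451.7 -333.4] [52.1 54.4] 73.6 [11.6 32.6 38.3]
   185 [313. 208.] [ 508.9 -137.8] [50.1 52.6] 73.4 [10.3 33.1 38.2]
   161 [149. 172.] [613.7 417.6] [27.3 78.2] 44.7 [11.7 19.6 24.5]
   71 [351. 215.] [ 485.5 -260.7] [24.6 31.8] 73.7 [17.1 33.2 37.4]
top0 orange
   1340 [263. 226.] [445.2  24.5] [ 94.6 155.7] 83.6 [-0.8  3.9 16.7]
top0 blue
   891 [333. 225.] [ 463.6 -230. ] [274.5 123.9] 73.7 [ 2.8  7.3 16.6]
   492 [134. 231.] [399.6 405. ] [115.9  60.7] 34.9 [113.  150.1 168.1]
   101 [ 37. 245.] [342.6 665.8] [30.  27.6] 53.1 [173.6 177.4 180.9]
   89 [364. 150.] [ 714.6 -304.9] [45.  26.6] 0.3 [24.4 33.  38.5]
top0 red
   195 [309. 220.] [ 469.4 -125.4] [52.9 55.5] 74.0 [ 6.4 11.6 53.1]
   177 [202. 237.] [405.  224.7] [135.6  15. ] 38.0 [ 9.  14.3 18.8]
   75 [316. 199.] [ 528.5 -143.3] [53.9 20.7] 75.5 [12.1 40.1 61.7]
top0 white
   1939 [128.  99.] [818.9 460.1] [127.8 175.4] 83.1 [145.7 149.8 
[... 854 characters left out ...]
5.2 -224.4] [ 67.7 102.3] 73.8 [ 3.2  7.1 13.2]
   175 [533. 414.] [338.  660.4] [20.3 35.7] 58.7 [175.  177.8 180.5]
   95 [174. 190.] [ 718.3 -305.1] [47.1 25.7] 5.1 [26.5 33.2 37.4]
scene0 red
   525 [268. 198.] [ 492.5 -133. ] [64.1 98.2] 73.8 [ 9.  38.3 55.7]
   273 [359. 286.] [406.5 225.2] [137.   16.6] 38.0 [10.6 14.3 17.6]
scene0 white
   3028 [235. 370.] [809.  282.9] [127.1 197.3] 83.1 [147.6 150.5 153.2]
   1325 [344. 313.] [527.2 319.1] [ 27.8 359.3] 34.6 [150.8 161.3 172.9]
   404 [283. 414.] [759.6 406.9] [29.8 84.7] 60.3 [147.7 150.4 153.3]
   99 [410. 328.] [418.7 403. ] [28.7 25.5] 32.2 [139.6 145.3 147.6]
   78 [421. 358.] [452.  468.8] [16.4 21.3] 32.0 [162.6 165.1 167.5]
```

```bash
cat > fr.py <<'E'
from m import *
def sel(f,k,zr=None,**kw):
    v=C[k]; return comp(f,v[0],v[1],zr or v[2],**kw)
def ext(p,yaw,o=(0,0)):
    c,s=np.cos(np.radians(yaw)),np.sin(np.radians(yaw)); q=(p[:,:2]-o)@np.array([[c,-s],[s,c]])
    return q
E
python3 - <<'E'
from fr import *
for n in('top0','scene0'):
    f=ld(n)
    p=sel(f,'yellow',(61,76))[0][-1]
    r=cv2.minAreaRect(p[:,:2].astype(np.float32)); 
    # long-axis direction via PCA of boundary-robust: line fit on binned mid
    d=cv2.fitLine(p[:,:2].astype(np.float32),cv2.DIST_HUBER,0,.01,.01).ravel(); yaw=np.degrees(np.arctan2(d[1],d[0]))%180-90
    q=ext(p,yaw); print(n,'yellow yaw',yaw,'x',np.percentile(q[:,0],[1,3,97,99]).round(1),'y',np.percentile(q[:,1],[.3,1,99,99.7]).round(1),len(p), np.median(p[:,2]))
    # rail top edge
    P=pts(f).reshape(-1,3); g=cv2.cvtColor(f['frame'],cv2.COLOR_RGB2HSV).reshape(-1,3)
    m=(abs(P[:,2]-170)<5)&(np.hypot(P[:,0]-537,P[:,1]-328)<215)&(g[:,1]<60)&(abs((P[:,0]-537)*.82+(P[:,1]-328)*.57)<25)
    p=P[m]; d=cv2.fitLine(p[:,:2].astype(np.float32),cv2.DIST_HUBER,0,.01,.01).ravel(); yaw=np.degrees(np.arctan2(d[1],d[0]))%180-90
    q=ext(p,yaw); print(' rail yaw',yaw,'x',np.percentile(q[:,0],[2,5,50,95,98]).round(1),'y',np.percentile(q[:,1],[.3,1,99,99.7]).round(1),len(p))
    # blue bin
    o=[o for o in sel(f,'blue') if abs(o[2][1]-400)<40 and o[5][1]>120][0]; p=o[-1]; p=p[p[:,2]>158]; q=ext(p,yaw); print(' bluebin x',np.percentile(q[:,0],[1,99]).round(1),'y',np.percentile(q[:,1],[1,99]).round(1),len(p))
    # wedge
    p=[o for o in sel(f,'wood') if abs(o[2][0]-597)<15 and abs(o[2][1]-36)<20][0][-1]; print(' wedge rect',cv2.minAreaRect(p[:,:2].astype(np.float32)),'top z',np.percentile(p[:,2],[50,75]))
    top=p[abs(p[:,2]-30)<4]; print('   toponly',cv2.minAreaRect(top[:,:2].astype(np.float32)),len(top))
    # tray
    t=[o for o in comp(f,(5,150,80),(25,255,255),(-5,40)) if abs(o[2][0]-446)<20][0]; print(' tray',t[:6])
E
```

```text
top0 yellow yaw -16.307945 x [559.9 560.6 597.9 598.8] y [-223.2 -221.2   45.1   47.2] 1014 68.91988846769084
 rail yaw 34.660492 x [604.9 605.7 626.  640.5 644.7] y [-213.3 -210.6  140.6  142.7] 344
 bluebin x [501.9 614.5] y [ 76.2 135.2] 143
 wedge rect ((596.9549560546875, 36.116111755371094), (117.97679138183594, 35.37754440307617), 44.991580963134766) top z [29.67394426 31.84602617]
   toponly ((597.3074951171875, 35.79670333862305), (117.95809936523438, 34.52923583984375), 45.10095977783203) 254
 tray (np.int32(1430), array([264., 226.]), array([444.6,  24.2]), array([ 97.4, 158.3]), 83.9, array([-0.7,  4.2, 21. ]))
scene0 yellow yaw -16.550026 x [561.7 562.7 599.3 600.2] y [-224.1 -218.5   47.1   47.9] 914 69.5504139749055
 rail yaw 34.64691 x [605.7 606.8 627.2 643.  647.1] y [-215.6 -214.   142.4  178.9] 710
 bluebin x [503.7 615.3] y [ 74.3 133.8] 345
 wedge rect ((597.5897216796875, 32.751808166503906), (120.05917358398438, 34.77524185180664), 44.942970275878906) top z [30.12803583 31.60811783]
   toponly ((599.1856079101562, 34.2862548828125), (114.74848175048828, 34.77166748046875), 44.99508285522461) 385
 tray (np.int32(1832), array([307., 236.]), array([447.3,  23.7]), array([101.3, 160.2]), 83.6, array([ 1.1,  5.4, 22.2]))
```

Emit:
{"fn": "drive_tool", "kwargs": {"targets": [{"dx":0.03,"dy":-0.03,"wz":-0.1,"claw":-0.3},{"dx":0.055,"dy":-0.055,"wz":-0.2,"claw":-0.3},{"dx":0.08,"dy":-0.08,"wz":-0.3,"claw":-0.3},{"dx":0.105,"dy":-0.105,"wz":-0.4,"claw":-0.3},{"dx":0.13,"dy":-0.13,"wz":-0.52,"claw":-0.3},{"dx":0.155,"dy":-0.155,"wz":-0.63,"claw":-0.3},{"dx":0.18,"dy":-0.18,"wz":-0.74,"claw":-0.3},{"dx":0.205,"dy":-0.205,"wz":-0.85,"claw":-0.3},{"dx":0.23,"dy":-0.23,"wz":-0.95,"claw":-0.3},{"dx":0.25,"dy":-0.25,"wz":-1.05,"claw":-0.3}]}}

```text
invalid input
```

Emit:
{"fn": "drive_tool", "kwargs": {"targets": [{"dx":0.025,"dy":-0.025,"wz":-0.1,"claw":-0.3},{"dx":0.05,"dy":-0.05,"wz":-0.2,"claw":-0.3},{"dx":0.075,"dy":-0.075,"wz":-0.3,"claw":-0.3},{"dx":0.1,"dy":-0.1,"wz":-0.4,"claw":-0.3},{"dx":0.125,"dy":-0.125,"wz":-0.52,"claw":-0.3},{"dx":0.15,"dy":-0.15,"wz":-0.63,"claw":-0.3},{"dx":0.175,"dy":-0.175,"wz":-0.74,"claw":-0.3},{"dx":0.19,"dy":-0.19,"wz":-0.85,"claw":-0.3},{"dx":0.206,"dy":-0.204,"wz":-0.983,"claw":-0.3},{"dx":0.206,"dy":-0.204,"dz":-0.05,"wz":-0.983,"claw":-0.3}]}}

```text
invalid input
```

Emit:
{"fn": "drive_tool", "kwargs": {"targets": [{"dx":0.25,"dy":-0.25,"dz":0,"wx":0,"wy":0,"wz":-1.05,"claw":-0.3},{"dx":0.25,"dy":-0.25,"dz":0,"wx":0,"wy":0,"wz":-1.05,"claw":-0.3},{"dx":0.25,"dy":-0.25,"dz":0,"wx":0,"wy":0,"wz":-1.05,"claw":-0.3},{"dx":0.25,"dy":-0.25,"dz":0,"wx":0,"wy":0,"wz":-1.05,"claw":-0.3},{"dx":0.25,"dy":-0.25,"dz":0,"wx":0,"wy":0,"wz":-1.05,"claw":-0.3},{"dx":0.25,"dy":-0.25,"dz":0,"wx":0,"wy":0,"wz":-1.05,"claw":-0.3},{"dx":0.25,"dy":-0.25,"dz":0,"wx":0,"wy":0,"wz":-1.05,"claw":-0.3},{"dx":0.25,"dy":-0.25,"dz":0,"wx":0,"wy":0,"wz":-1.05,"claw":-0.3},{"dx":0.25,"dy":-0.25,"dz":0,"wx":0,"wy":0,"wz":-1.05,"claw":-0.3},{"dx":0.25,"dy":-0.25,"dz":0,"wx":0,"wy":0,"wz":-1.05,"claw":-0.3}], "squeeze": 50}}

```text
time_s: 0.98
ee_pos: [426.6, 268.9, 247.9]
orientation: [180.0, 0.0, 11.0]
contact_force: [-0.4, -0.4, 0.1]
finger_gap: 55.5
```

Emit:
{"fn": "drive_tool", "kwargs": {"targets": [{"dx":0.206,"dy":-0.204,"dz":-0.028,"wx":0,"wy":0,"wz":-0.982,"claw":-0.3},{"dx":0.206,"dy":-0.204,"dz":-0.028,"wx":0,"wy":0,"wz":-0.982,"claw":-0.3},{"dx":0.206,"dy":-0.204,"dz":-0.028,"wx":0,"wy":0,"wz":-0.982,"claw":-0.3},{"dx":0.206,"dy":-0.204,"dz":-0.028,"wx":0,"wy":0,"wz":-0.982,"claw":-0.3},{"dx":0.206,"dy":-0.204,"dz":-0.028,"wx":0,"wy":0,"wz":-0.982,"claw":-0.3},{"dx":0.206,"dy":-0.204,"dz":-0.028,"wx":0,"wy":0,"wz":-0.982,"claw":-0.3},{"dx":0.206,"dy":-0.204,"dz":-0.028,"wx":0,"wy":0,"wz":-0.982,"claw":-0.3},{"dx":0.206,"dy":-0.204,"dz":-0.028,"wx":0,"wy":0,"wz":-0.982,"claw":-0.3},{"dx":0.206,"dy":-0.204,"dz":-0.028,"wx":0,"wy":0,"wz":-0.982,"claw":-0.3},{"dx":0.206,"dy":-0.204,"dz":-0.028,"wx":0,"wy":0,"wz":-0.982,"claw":-0.3}]}}

```text
time_s: 1.82
ee_pos: [629.5, 68.6, 220.0]
orientation: [180.0, 0.1, -44.6]
contact_force: [0.1, 0.5, -0.8]
finger_gap: 55.6
```

```bash
cat >> h.py <<'E'
def ptsw(f):
    "fisheye wrist: world points from depth along the axis"
    K=np.array(f['intrinsics']);d=f['range_z'];v,u=np.mgrid[:d.shape[0],:d.shape[1]]
    a=(u-K[0,2])/K[0,0];b=(v-K[1,2])/K[1,1];th=np.hypot(a,b);k=np.tan(th)/np.maximum(th,1e-9)
    P=np.stack([a*k*d,-b*k*d,-d],-1)@att(f).T+np.array(f['origin']); P[(d<=0)|(th>1.3)]=np.nan
    return P
E
python3 - <<'E'
from h import *
f=grab('wrist'); save(f,'w1.png'); np.savez('w1.npz',**f)
P=ptsw(f); hsv=cv2.cvtColor(f['frame'],cv2.COLOR_RGB2HSV)
m=(cv2.inRange(hsv,(10,50,80),(25,200,255))>0)&(np.hypot(P[...,0]-597,P[...,1]-36)<80)&(P[...,2]>22)&(P[...,2]<40)
p=P[m]; print(m.sum(),cv2.minAreaRect(p[:,:2].astype(np.float32)),np.percentile(p[:,2],[5,50,95]))
print(f['origin'],f['attitude'],ctrl.get_obs()['ee_pos'],ctrl.get_obs()['orientation'])
E
```

```text
3021 ((584.281494140625, 42.55477523803711), (135.7120361328125, 68.809814453125), 12.693785667419434) [24.70478756 30.69836825 31.83214076]
[685.12642421 124.12582102 346.2687743 ] [-18.03105861   0.08718423 -44.65684756] [629.26645141  68.97288835 220.44244509] [ 1.79995567e+02  2.98599637e-02 -4.45720996e+01]
```

View pics/w1.png

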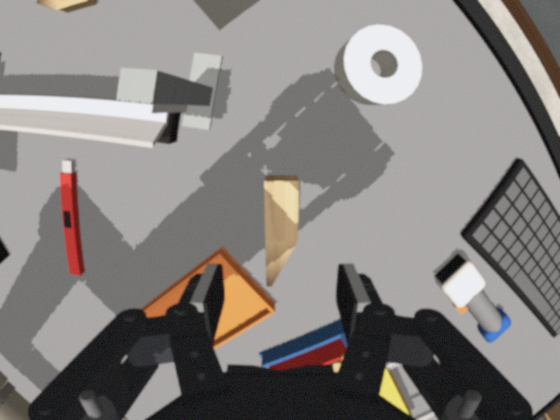

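The wrist view shows the wedge at px (265–300, 175–285), nose down, with its sloped face on the right as expected (+y). The tray edge was mixed into that fit, so I'll isolate the wedge component and refit.

```bash
cat >> h.py <<'E'
def wcomp(f,lo,hi,zr,c,r,ero=0):
    P=ptsw(f); hsv=cv2.cvtColor(f['frame'],cv2.COLOR_RGB2HSV)
    m=(cv2.inRange(hsv,np.array(lo),np.array(hi))>0)&(np.hypot(P[...,0]-c[0],P[...,1]-c[1])<r)&(P[...,2]>zr[0])&(P[...,2]<zr[1])
    n,l,s,_=cv2.connectedComponentsWithStats(m.astype(np.uint8)); i=1+np.argmax(s[1:,4]); return P[l==i]
E
python3 - <<'E'
from h import *
f=dict(np.load('w1.npz'))
hsv=cv2.cvtColor(f['frame'],cv2.COLOR_RGB2HSV); print(hsv[220,280],hsv[300,240],hsv[220,270])
p=wcomp(f,(10,40,80),(25,165,255),(26,36),(597,36),70); print(len(p),cv2.minAreaRect(p[:,:2].astype(np.float32)),np.median(p[:,2]))
E
```

```text
[ 18  92 175] [ 17 149 232] [ 17  91 174]
2868 ((595.9070434570312, 33.1106071472168), (119.35137939453125, 33.93288803100586), 45.82537078857422) 30.747202569069003
```

Emit:
{"fn": "drive_tool", "kwargs": {"targets": [{"dx":0,"dy":0,"dz":-0.1,"wx":0,"wy":0,"wz":0,"claw":-0.3},{"dx":0,"dy":0,"dz":-0.1,"wx":0,"wy":0,"wz":0,"claw":-0.3},{"dx":0,"dy":0,"dz":-0.1,"wx":0,"wy":0,"wz":0,"claw":-0.3},{"dx":0,"dy":0,"dz":-0.14,"wx":0,"wy":0,"wz":0,"claw":-0.3},{"dx":0,"dy":0,"dz":-0.17,"wx":0,"wy":0,"wz":0,"claw":-0.3},{"dx":0,"dy":0,"dz":-0.19,"wx":0,"wy":0,"wz":0,"claw":-0.3},{"dx":0,"dy":0,"dz":-0.199,"wx":0,"wy":0,"wz":0,"claw":-0.3},{"dx":0,"dy":0,"dz":-0.199,"wx":0,"wy":0,"wz":0,"claw":0.5},{"dx":0,"dy":0,"dz":-0.199,"wx":0,"wy":0,"wz":0,"claw":0.8},{"dx":0,"dy":0,"dz":-0.199,"wx":0,"wy":0,"wz":0,"claw":0.8}], "squeeze": 50}}

```text
time_s: 2.7
ee_pos: [630.7, 68.2, 23.3]
orientation: [-179.9, -0.1, -44.8]
contact_force: [0.7, -1.7, -1.0]
finger_gap: 33.1
```

```bash
cat > frames.py <<'E'
import numpy as np
# in each frame's rotated coordinates
CY,CO=-16.4,(510.0,-90.5); RY,RO=34.65,(625.3,-36.0)
def w(x,y,yaw,o):
    c,s=np.cos(np.radians(yaw)),np.sin(np.radians(yaw)); X,Y=x+o[0],y+o[1]; return np.round([c*X-s*Y,s*X+c*Y],1)
car=lambda x,y:w(x,y,CY,CO)
rail=lambda x,y:w(x,y,RY,RO)
E
python3 -c "
from frames import *
print('carrier',car(0,0),'rail',rail(0,0))
for y in(240,225,200,176,170): print('tcp insert',y,car(94,y))
for y in(102,-34,-102): print('bin front',car(-46,y))
for y in(65,-10,-85): print('hang front',rail(-118,y))
"
```

```text
carrier [ 463.7 -230.8] rail [534.9 325.9]
tcp insert 240 [621.6 -27.1]
tcp insert 225 [617.4 -41.5]
tcp insert 200 [610.3 -65.5]
tcp insert 176 [603.6 -88.5]
tcp insert 170 [601.9 -94.3]
bin front [ 448.4 -120. ]
bin front [ 410.  -250.4]
bin front [ 390.8 -315.7]
hang front [400.8 312.3]
hang front [443.5 250.6]
hang front [486.1 188.9]
```

Emit:
{"fn": "drive_tool", "kwargs": {"targets": [{"dx":0,"dy":0,"dz":0.03,"wx":0,"wy":0,"wz":0,"claw":0.8},{"dx":0,"dy":0,"dz":0.08,"wx":0,"wy":0,"wz":0,"claw":0.8},{"dx":0.004,"dy":-0.056,"dz":0.08,"wx":0,"wy":0,"wz":0.497,"claw":0.8},{"dx":0.004,"dy":-0.056,"dz":0.08,"wx":0,"wy":0,"wz":0.497,"claw":0.8},{"dx":0.004,"dy":-0.056,"dz":0.08,"wx":0,"wy":0,"wz":0.497,"claw":0.8},{"dx":0.004,"dy":-0.056,"dz":0.08,"wx":0,"wy":0,"wz":0.497,"claw":0.8},{"dx":0.004,"dy":-0.056,"dz":0.08,"wx":0,"wy":0,"wz":0.497,"claw":0.8},{"dx":0.004,"dy":-0.056,"dz":0.08,"wx":0,"wy":0,"wz":0.497,"claw":0.8},{"dx":0.004,"dy":-0.056,"dz":0.08,"wx":0,"wy":0,"wz":0.497,"claw":0.8},{"dx":0.004,"dy":-0.056,"dz":0.08,"wx":0,"wy":0,"wz":0.497,"claw":0.8}]}}

```text
time_s: 3.53
ee_pos: [634.0, 12.0, 101.7]
orientation: [-180.0, -0.0, -16.5]
contact_force: [0.3, 0.2, -0.7]
finger_gap: 32.8
```

Run:
```python
from h import *
from frames import *
f=grab('wrist'); save(f,'w2.png'); np.savez('w2.npz',**f); o=ctrl.get_obs(); print(o['ee_pos'],o['orientation'],o['contact_force'])
def loc(p):
    c,s=np.cos(np.radians(CY)),np.sin(np.radians(CY)); return np.c_[p[:,:2]@np.array([[c,-s],[s,c]])-CO,p[:,2]]
P=ptsw(f); hsv=cv2.cvtColor(f['frame'],cv2.COLOR_RGB2HSV)
L=loc(P.reshape(-1,3)).reshape(P.shape)
yel=cv2.inRange(hsv,(25,120,80),(34,255,255))>0
t=L[yel&(abs(L[...,2]-69)<6)]; print('flange',len(t),np.percentile(t[:,0],[2,10,50,90,98]).round(1),np.percentile(t[:,1],[2,98]).round(1),np.median(t[:,2]))
for a in(20,60,100,130):
    q=t[abs(t[:,1]-a)<8]; 
    if len(q)>5: print(a,np.percentile(q[:,0],[3,97]).round(1),len(q))
bl=cv2.inRange(hsv,(100,110,40),(118,255,255))>0
t=L[bl&(abs(L[...,2]-58)<5)&(L[...,0]>50)]; 
if len(t): print('walltop',len(t),np.percentile(t[:,0],[3,50,97]).round(1),np.percentile(t[:,1],[1,99]).round(1),np.median(t[:,2]))
wd=cv2.inRange(hsv,(10,40,60),(25,165,255))>0
t=L[wd&(L[...,2]>75)&(L[...,2]<125)]; 
if len(t): print('wedge',len(t),np.percentile(t[:,0],[2,98]).round(1),np.percentile(t[:,1],[1,99]).round(1),np.median(t[:,2]), loc(o['ee_pos'][None]))
```

```text
[633.98558528  11.98968826 101.59605581] [-1.79996943e+02 -2.13908982e-02 -1.64707995e+01] [-0.23477232 -0.38823374 -1.22711983]Traceback (most recent call last):
  File "<stdin>", line 9, in <module>
    return _quantile_unchecked(
        a, q, axis, out, overwrite_input, method, keepdims, weights)
    return _ureduce(a,
                    func=_quantile_ureduce_func,
    ...<5 lines>...
                    overwrite_input=overwrite_input,
                    method=method)
    r = func(a, **kwargs)
    result = _quantile(arr,
                       quantiles=q,
    ...<2 lines>...
                       out=out,
                       weights=wgt)
    slices_having_nans = np.isnan(arr[-1, ...])
                                  ~~~^^^^^^^^^
IndexError: index -1 is out of bounds for axis 0 with size 0
```

View pics/w2.png

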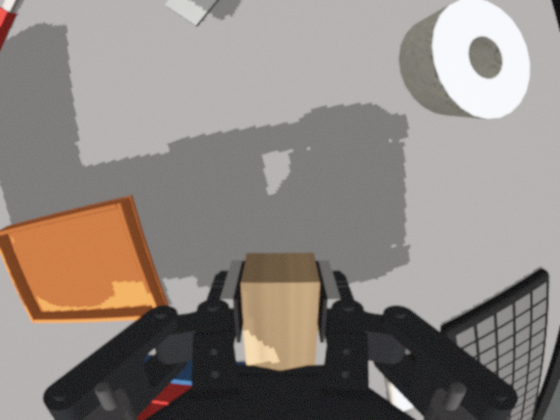

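The jaw is hidden behind the gripper; the wedge is held square. I'll use the earlier wrist picture and the top/scene depth to refine the wall and plate positions.

```bash
cat >> fr.py <<'E'
from frames import *
def loc(P,yaw=CY,o=CO):
    c,s=np.cos(np.radians(yaw)),np.sin(np.radians(yaw)); return np.concatenate([P[...,:2]@np.array([[c,-s],[s,c]])-np.array(o),P[...,2:]],-1)
E
python3 - <<'E'
from fr import *
for n in('w1','top0','scene0'):
    f=dict(np.load(n+'.npz')); P=ptsw(f) if n[0]=='w' else pts(f); L=loc(P); hsv=cv2.cvtColor(f['frame'],cv2.COLOR_RGB2HSV)
    yel=(cv2.inRange(hsv,(25,120,80),(34,255,255))>0)&(abs(L[...,1])<200)&(L[...,0]>30)&(L[...,0]<130)
    bl=(cv2.inRange(hsv,(100,110,40),(118,255,255))>0)&(abs(L[...,1])<200)&(abs(L[...,0])<110)
    for nm,m,z,tol in(('flange',yel,69,6),('flare',yel,25,20),('walltop',bl&(L[...,0]>60),58,5),('end fence L',bl&(L[...,1]>125),30,4),('blue all',bl,15,14)):
        t=L[m&(abs(L[...,2]-z)<tol)]
        if len(t)>8: print(n,nm,len(t),'x',np.percentile(t[:,0],[1,5,50,95,99]).round(1),'y',np.percentile(t[:,1],[1,5,95,99]).round(1),'z',np.median(t[:,2]).round(1))
E
```

```text
w1 flange 470 x [68.6 71.3 82.5 88.8 89.2] y [-24.3 -11.1  74.3  82.9] z 69.6
w1 end fence L 417 x [-55.6 -50.6   4.7  54.   57.7] y [133.9 135.  139.8 140.3] z 30.1
w1 blue all 1015 x [-56.4 -51.1   6.   54.3  58.4] y [103.8 137.5 139.8 140.2] z 16.4
top0 flange 1008 x [49.7 51.3 69.1 87.3 89. ] y [-129.8 -118.8  126.2  137.2] z 68.9
top0 end fence L 16 x [-55.9 -53.    5.5  71.1  72.9] y [137.  137.  149.3 151.9] z 29.0
top0 blue all 974 x [-62.4 -60.7 -18.6  53.6  60.7] y [-130.1  -93.1  100.3  137.3] z 7.2
scene0 flange 924 x [51.1 52.9 70.7 88.5 90. ] y [-131.7 -118.8  125.9  136. ] z 69.5
scene0 walltop 9 x [73.  73.  74.6 76.3 76.4] y [136.7 137.6 154.4 155. ] z 59.3
scene0 end fence L 57 x [-54.7 -51.8  -2.9  62.8  68.3] y [133.1 133.3 139.8 140.7] z 29.9
scene0 blue all 380 x [-61.1 -59.4 -13.5  52.5  65.9] y [-18.8  -2.2 135.8 138.9] z 7.7
```

Emit:
{"fn": "drive_tool", "kwargs": {"targets": [{"dx":0.0019,"dy":-0.0006,"dz":-0.04,"wx":0,"wy":0,"wz":0,"claw":0.8},{"dx":0.0019,"dy":-0.0006,"dz":-0.07,"wx":0,"wy":0,"wz":0,"claw":0.8},{"dx":0.0019,"dy":-0.0006,"dz":-0.079,"wx":0,"wy":0,"wz":0,"claw":0.8},{"dx":-0.0009,"dy":-0.0102,"dz":-0.079,"wx":0,"wy":0,"wz":0,"claw":0.8},{"dx":-0.0037,"dy":-0.0198,"dz":-0.079,"wx":0,"wy":0,"wz":0,"claw":0.8},{"dx":-0.0066,"dy":-0.0294,"dz":-0.079,"wx":0,"wy":0,"wz":0,"claw":0.8},{"dx":-0.0094,"dy":-0.039,"dz":-0.079,"wx":0,"wy":0,"wz":0,"claw":0.8},{"dx":-0.0122,"dy":-0.0486,"dz":-0.079,"wx":0,"wy":0,"wz":0,"claw":0.8},{"dx":-0.0136,"dy":-0.0534,"dz":-0.079,"wx":0,"wy":0,"wz":0,"claw":0.8},{"dx":-0.0136,"dy":-0.0534,"dz":-0.079,"wx":0,"wy":0,"wz":0,"claw":0.8}], "squeeze": 70}}

```text
time_s: 4.42
ee_pos: [618.7, -42.0, 22.0]
orientation: [-179.9, 0.2, -16.5]
contact_force: [-5.4, 1.4, -0.4]
finger_gap: 32.6
```

Emit:
{"fn": "drive_tool", "kwargs": {"targets": [{"dx":-0.0025,"dy":-0.0086,"dz":0,"wx":0,"wy":0,"wz":0,"claw":0.8},{"dx":-0.0051,"dy":-0.0173,"dz":0,"wx":0,"wy":0,"wz":0,"claw":0.8},{"dx":-0.0076,"dy":-0.0259,"dz":0,"wx":0,"wy":0,"wz":0,"claw":0.8},{"dx":-0.0102,"dy":-0.0345,"dz":0,"wx":0,"wy":0,"wz":0,"claw":0.8},{"dx":-0.0127,"dy":-0.0432,"dz":0,"wx":0,"wy":0,"wz":0,"claw":0.8},{"dx":-0.0152,"dy":-0.0518,"dz":0,"wx":0,"wy":0,"wz":0,"claw":0.8},{"dx":-0.016,"dy":-0.0515,"dz":0,"wx":0,"wy":0,"wz":0,"claw":0.8},{"dx":-0.0166,"dy":-0.0514,"dz":0,"wx":0,"wy":0,"wz":0,"claw":0.8},{"dx":-0.0166,"dy":-0.0514,"dz":-0.001,"wx":0,"wy":0,"wz":0,"claw":0.8},{"dx":-0.0166,"dy":-0.0514,"dz":-0.001,"wx":0,"wy":0,"wz":0,"claw":0.8}]}}

```text
time_s: 5.25
ee_pos: [601.5, -93.8, 21.8]
orientation: [179.9, 0.3, -16.5]
contact_force: [-12.3, -1.7, 8.8]
finger_gap: 32.6
```

Run:
```python
from fr import *
f=grab('scene'); L=loc(pts(f)); hsv=cv2.cvtColor(f['frame'],cv2.COLOR_RGB2HSV)
yel=(cv2.inRange(hsv,(25,120,80),(34,255,255))>0)&(abs(L[...,1])<150)&(L[...,0]>30)&(L[...,0]<140)&(abs(L[...,2]-69)<6)
t=L[yel]; print(len(t),np.percentile(t[:,0],[1,5,50,95,99]).round(1)); 
wd=(cv2.inRange(hsv,(10,40,60),(24,165,255))>0)&(L[...,0]>70)&(L[...,0]<125)&(L[...,1]>100)&(L[...,1]<230)&(L[...,2]<45); t=L[wd]; print(len(t),np.percentile(t,[2,98],axis=0).round(1))
print(loc(ctrl.get_obs()['ee_pos'][None]),ctrl.get_obs()['contact_force'])
cv2.imwrite('pics/s1.png',cv2.resize(f['frame'][100:300,180:400,::-1],None,fx=3,fy=3))
```

```text
60 [ 76.5  79.2  99.4 113.7 114.5]
175 [[ 7.750e+01  1.496e+02 -1.000e-01]
 [ 1.106e+02  1.820e+02  3.540e+01]]
[[ 93.53474298 170.36689305  21.84515157]] [-11.19166158  -2.4055031    8.8579711 ]
```

View pics/s1.png

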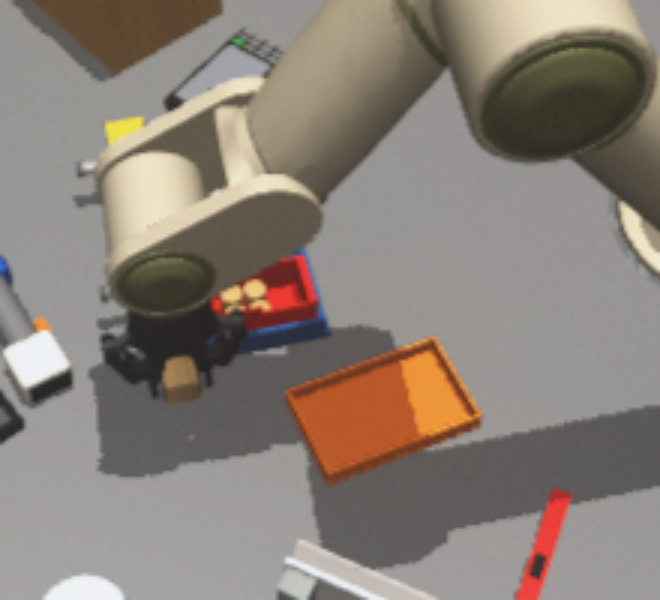

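The rail's flange front is now at carrier x ≈ 76, so travel is about 25 mm. The wedge's tail sits in the gripper at px (180,380). Next I release and back off upwards.

Emit:
{"fn": "drive_tool", "kwargs": {"targets": [{"dx":0,"dy":0,"dz":0,"wx":0,"wy":0,"wz":0,"claw":-0.1},{"dx":0,"dy":0,"dz":0,"wx":0,"wy":0,"wz":0,"claw":-0.1},{"dx":0,"dy":0,"dz":0,"wx":0,"wy":0,"wz":0,"claw":-0.1},{"dx":0,"dy":0,"dz":0,"wx":0,"wy":0,"wz":0,"claw":-0.1},{"dx":0,"dy":0,"dz":0.02,"wx":0,"wy":0,"wz":0,"claw":-0.1},{"dx":0,"dy":0,"dz":0.06,"wx":0,"wy":0,"wz":0,"claw":-0.1},{"dx":0,"dy":0,"dz":0.1,"wx":0,"wy":0,"wz":0,"claw":-0.1},{"dx":0,"dy":0,"dz":0.14,"wx":0,"wy":0,"wz":0,"claw":-0.1},{"dx":0,"dy":0,"dz":0.18,"wx":0,"wy":0,"wz":0,"claw":-0.1},{"dx":0,"dy":0,"dz":0.18,"wx":0,"wy":0,"wz":0,"claw":-0.1}]}}

```text
time_s: 6.13
ee_pos: [606.3, -93.8, 209.9]
orientation: [180.0, -0.8, -16.4]
contact_force: [0.2, -0.3, 0.6]
finger_gap: 46.8
```

Emit:
{"fn": "drive_tool", "kwargs": {"targets": [{"dx":-0.174,"dy":-0.092,"dz":0.18,"wx":0,"wy":0,"wz":0,"claw":0.4},{"dx":-0.174,"dy":-0.092,"dz":0,"wx":0,"wy":0,"wz":0,"claw":0.4},{"dx":-0.174,"dy":-0.092,"dz":0,"wx":0,"wy":0,"wz":0,"claw":0.4},{"dx":-0.174,"dy":-0.092,"dz":0,"wx":0,"wy":0,"wz":0,"claw":0.4},{"dx":-0.174,"dy":-0.092,"dz":0,"wx":0,"wy":0,"wz":0,"claw":0.4},{"dx":-0.174,"dy":-0.092,"dz":0,"wx":0,"wy":0,"wz":0,"claw":0.4},{"dx":-0.174,"dy":-0.092,"dz":0,"wx":0,"wy":0,"wz":0,"claw":0.4},{"dx":-0.174,"dy":-0.092,"dz":0,"wx":0,"wy":0,"wz":0,"claw":0.4},{"dx":-0.174,"dy":-0.092,"dz":0,"wx":0,"wy":0,"wz":0,"claw":0.4},{"dx":-0.174,"dy":-0.092,"dz":0,"wx":0,"wy":0,"wz":0,"claw":0.4}]}}

```text
time_s: 6.97
ee_pos: [430.7, -184.7, 201.4]
orientation: [180.0, -0.0, -16.3]
contact_force: [0.6, 0.6, 0.4]
finger_gap: 25.6
```

Run:
```python
from fr import *
f=grab('wrist'); save(f,'w3.png'); np.savez('w3.npz',**f); o=ctrl.get_obs(); print(o['ee_pos'],o['orientation'],loc(o['ee_pos'][None]))
L=loc(ptsw(f)); hsv=cv2.cvtColor(f['frame'],cv2.COLOR_RGB2HSV)
yel=(cv2.inRange(hsv,(25,120,80),(34,255,255))>0)&(abs(L[...,1])<150)&(L[...,0]>30)&(L[...,0]<140)&(abs(L[...,2]-69)<6)
t=L[yel]; print('flange',len(t),np.percentile(t[:,0],[1,5,50,95,99]).round(1))
for nm,lo,hi in(('red',(0,150,60),(6,255,255)),('white',(0,0,150),(179,45,255)),('grey',(0,0,40),(179,40,130))):
  yc={'red':102,'white':-34,'grey':-102}[nm]
  m=(cv2.inRange(hsv,lo,hi)>0)&(abs(L[...,1]-yc)<45)&(L[...,0]>-75)&(L[...,0]<65)&(L[...,2]>46)&(L[...,2]<70)
  t=L[m]
  if len(t)>20:
    fw=t[(t[:,0]<-35)&(abs(t[:,1]-yc)<20)&(t[:,2]<56)]
    print(nm,len(t),np.percentile(t,[1,99],axis=0).round(1).tolist(),'front',len(fw),np.percentile(fw,[3,50,97],axis=0).round(1).tolist() if len(fw) else '')
```

```text
[ 430.6052224  -184.60077775  201.31007415] [ 1.79998054e+02 -2.13595431e-02 -1.62967377e+01] [[-44.79394012  34.98760001 201.31007415]]
flange 8175 [ 73.   74.1  91.3 108.9 110.6]
red 2564 [[-50.5, 72.2, 47.3], [63.7, 129.9, 64.0]] front 373 [[-50.5, 83.1, 51.4], [-47.9, 101.8, 52.8], [-44.6, 120.4, 54.0]]
white 1901 [[-52.1, -76.5, 48.7], [63.8, -4.7, 63.9]] front 292 [[-52.1, -52.3, 51.5], [-48.3, -33.4, 52.7], [-45.4, -15.3, 54.1]]
grey 622 [[-49.5, -131.8, 46.2], [61.4, -59.5, 62.2]] front 0
```

View pics/w3.png

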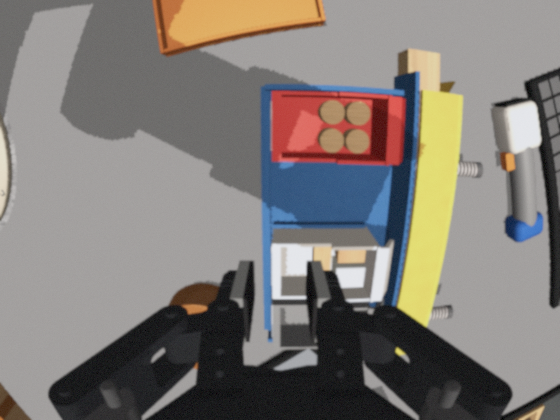

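The view shows the rail open, with the wedge staying in the jaw at (420,70). The red (335,130), white (330,265) and grey (300,325) bins stand in their slots. The front walls measure z ≈ 52.7 and x ≈ −47.5, which fits. I'll pinch the red bin first.

Emit:
{"fn": "drive_tool", "kwargs": {"targets": [{"dx":0.018,"dy":0.066,"dz":0,"wx":0,"wy":0,"wz":0,"claw":0.4},{"dx":0.018,"dy":0.066,"dz":0,"wx":0,"wy":0,"wz":0,"claw":0.4},{"dx":0.018,"dy":0.066,"dz":-0.03,"wx":0,"wy":0,"wz":0,"claw":0.4},{"dx":0.018,"dy":0.066,"dz":-0.065,"wx":0,"wy":0,"wz":0,"claw":0.4},{"dx":0.018,"dy":0.066,"dz":-0.1,"wx":0,"wy":0,"wz":0,"claw":0.4},{"dx":0.018,"dy":0.066,"dz":-0.13,"wx":0,"wy":0,"wz":0,"claw":0.4},{"dx":0.018,"dy":0.066,"dz":-0.15,"wx":0,"wy":0,"wz":0,"claw":0.4},{"dx":0.018,"dy":0.066,"dz":-0.159,"wx":0,"wy":0,"wz":0,"claw":0.4},{"dx":0.018,"dy":0.066,"dz":-0.159,"wx":0,"wy":0,"wz":0,"claw":0.4},{"dx":0.018,"dy":0.066,"dz":-0.159,"wx":0,"wy":0,"wz":0,"claw":0.4}]}}

```text
time_s: 7.85
ee_pos: [448.4, -119.0, 42.8]
orientation: [180.0, -0.0, -16.4]
contact_force: [0.3, 0.1, -0.4]
finger_gap: 26.0
```

Emit:
{"fn": "drive_tool", "kwargs": {"targets": [{"dx":0,"dy":0,"dz":0,"wx":0,"wy":0,"wz":0,"claw":1},{"dx":0,"dy":0,"dz":0,"wx":0,"wy":0,"wz":0,"claw":1},{"dx":0,"dy":0,"dz":0,"wx":0,"wy":0,"wz":0,"claw":1},{"dx":0,"dy":0,"dz":0,"wx":0,"wy":0,"wz":0,"claw":1},{"dx":0,"dy":0,"dz":0,"wx":0,"wy":0,"wz":0,"claw":1},{"dx":0,"dy":0,"dz":0.01,"wx":0,"wy":0,"wz":0,"claw":1},{"dx":0,"dy":0,"dz":0.03,"wx":0,"wy":0,"wz":0,"claw":1},{"dx":0,"dy":0,"dz":0.05,"wx":0,"wy":0,"wz":0,"claw":1},{"dx":0,"dy":0,"dz":0.08,"wx":0,"wy":0,"wz":0,"claw":1},{"dx":0,"dy":0,"dz":0.11,"wx":0,"wy":0,"wz":0,"claw":1}], "squeeze": 80}}

```text
time_s: 8.68
ee_pos: [447.3, -118.8, 154.0]
orientation: [-180.0, 0.0, -16.4]
contact_force: [1.0, 0.5, -2.1]
finger_gap: 6.6
```

Emit:
{"fn": "drive_tool", "kwargs": {"targets": [{"dx":0,"dy":0.02,"dz":0.04,"wx":0,"wy":0,"wz":0.05,"claw":1},{"dx":-0.011,"dy":0.274,"dz":0.05,"wx":0,"wy":0,"wz":0.891,"claw":1},{"dx":-0.011,"dy":0.274,"dz":0.05,"wx":0,"wy":0,"wz":0.891,"claw":1},{"dx":-0.011,"dy":0.274,"dz":0.05,"wx":0,"wy":0,"wz":0.891,"claw":1},{"dx":-0.011,"dy":0.274,"dz":0.05,"wx":0,"wy":0,"wz":0.891,"claw":1},{"dx":-0.011,"dy":0.274,"dz":0.05,"wx":0,"wy":0,"wz":0.891,"claw":1},{"dx":-0.011,"dy":0.274,"dz":0.05,"wx":0,"wy":0,"wz":0.891,"claw":1},{"dx":-0.011,"dy":0.274,"dz":0.05,"wx":0,"wy":0,"wz":0.891,"claw":1},{"dx":-0.011,"dy":0.274,"dz":0.05,"wx":0,"wy":0,"wz":0.891,"claw":1},{"dx":-0.011,"dy":0.274,"dz":0.05,"wx":0,"wy":0,"wz":0.891,"claw":1}]}}

```text
time_s: 9.52
ee_pos: [436.5, 154.9, 202.7]
orientation: [180.0, -0.0, 34.6]
contact_force: [0.7, -0.3, -0.8]
finger_gap: 6.7
```

Run:
```python
from fr import *
f=grab('wrist'); save(f,'w4.png'); np.savez('w4.npz',**f); o=ctrl.get_obs(); print(o['ee_pos'],o['orientation'],loc(o['ee_pos'][None],RY,RO))
P=ptsw(f); L=loc(P,RY,RO); hsv=cv2.cvtColor(f['frame'],cv2.COLOR_RGB2HSV)
for nm,zz in(('plate top',171),('lip top',163)):
  m=(abs(L[...,2]-zz)<3)&(abs(L[...,0])<35)&(hsv[...,1]<60)&(abs(L[...,1])<185)
  t=L[m]
  for a in range(-160,181,40):
    q=t[abs(t[:,1]-a)<10]
    if len(q)>8: print(nm,a,len(q),np.percentile(q[:,0],[3,50,97]).round(1),np.median(q[:,2]).round(1))
# profile at y=20
q=L[(abs(L[...,1]-20)<3)&(abs(L[...,0])<40)&(L[...,2]>100)]; i=np.argsort(q[:,0]); print(q[i][::max(1,len(q)//40)][:,[0,2]].round(0).tolist())
red=L[(cv2.inRange(hsv,(0,150,40),(6,255,255))>0)&(L[...,2]>190)]; print('red',np.percentile(red,[1,50,99],axis=0).round(1).tolist())
```

```text
[436.71420928 154.24837934 202.59727031] [ 1.79971893e+02 -8.47157990e-03  3.44667905e+01] [[-178.34145262  -85.40807238  202.59727031]]
plate top -160 140 [-3.7 -2.1  2. ] 171.2
plate top -120 185 [-3.7 -2.1  1.9] 171.2
plate top -80 215 [-3.9 -2.1  2.1] 171.2
plate top -40 249 [-3.9 -1.9  2.4] 171.2
plate top 0 182 [-4.2 -2.7 -0.7] 170.7
plate top 40 119 [-4.7 -3.1 -1.5] 169.7
plate top 80 156 [-4.3 -2.4  1.1] 170.8
lip top -160 248 [-3.6 12.1 21.7] 165.0
lip top -120 127 [-4.  -2.9 -1.5] 163.0
lip top -80 241 [-23.8  -3.5  -1.9] 163.4
lip top -40 371 [-23.9 -20.3  -2. ] 163.5
lip top 0 377 [-24.  -20.5  -1.8] 163.5
lip top 40 380 [-24.1 -20.4  -1.9] 163.5
lip top 80 241 [-24.2  -4.1  -1.7] 163.5
[[-27.0, 124.0], [-26.0, 120.0], [-25.0, 128.0], [-25.0, 119.0], [-25.0, 118.0], [-25.0, 130.0], [-24.0, 131.0], [-24.0, 114.0], [-24.0, 133.0], [-23.0, 163.0], [-23.0, 162.0], [-22.0, 163.0], [-22.0, 159.0], [-21.0, 164.0], [-21.0, 132.0], [-20.0, 134.0], [-19.0, 133.0], [-18.0, 153.0], [-16.0, 150.0], [-16.0, 150.0], [-14.0, 147.0], [-13.0, 133.0], [-12.0, 143.0], [-11.0, 143.0], [-10.0, 133.0], [-8.0, 133.0], [-6.0, 132.0], [-4.0, 157.0], [-4.0, 168.0], [-4.0, 155.0], [-3.0, 131.0], [-3.0, 161.0], [-3.0, 156.0], [-3.0, 168.0], [-3.0, 169.0], [-3.0, 170.0], [-3.0, 153.0], [-3.0, 153.0], [-2.0, 152.0], [-2.0, 146.0], [-2.0, 168.0], [-1.0, 153.0]]
red [[-181.8, -114.3, 190.6], [-103.7, -67.4, 211.2], [-74.0, -56.0, 222.5]]
```

View pics/w4.png

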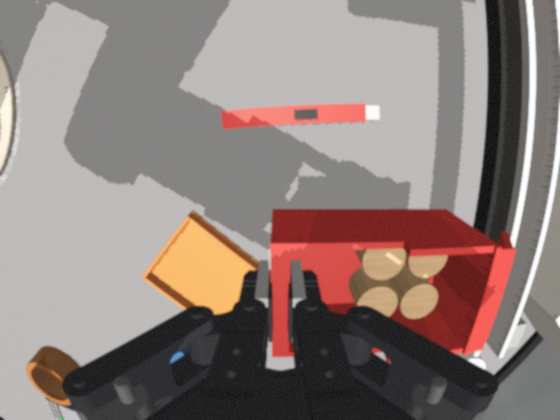

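The plate front reads at −3 and the rubber at −25 in my frame, so the rail origin is about 2.5 mm nearer than I had it. The bin hangs level in the grip, with its top at 222.5, matching the arithmetic. I'll compute the hanging path from this.

```bash
sed -i 's/RO=(625.3/RO=(623.0/;s/CO=(510.0/CO=(509.2/' frames.py
cat > hang.py <<'E'
import sys; from frames import *
# usage: hang.py y cmdx cmdy cmdz ; prints shifts (m) and turn vectors for strip-end keyframes
y,*cmd=map(float,sys.argv[1:5]); cmd=np.array(cmd); h=float(sys.argv[5]) if len(sys.argv)>5 else 8.2
a=np.radians(RY); yax=np.array([-np.sin(a),np.cos(a)])
for nm,ex,ez,t in(('above',-14,186,.105),('in lip',-8,160,.105),('down',-5,149,.105),('level',-4,145.5,0.0)):
    c,s=np.cos(t),np.sin(t); rot=lambda x,z:np.array([x*c+z*s,-x*s+z*c])
    cen=np.array([ex,ez])-rot(68,7); tcp=cen+rot(-46,h); p=rail(tcp[0],y)
    print(nm,'d',np.round((np.r_[p,tcp[1]]-cmd)/1000,4),'w',np.round(yax*t,3))
E
python3 hang.py -85 436.7 154.95 202.3
```

```text
above d [ 0.0418  0.0287 -0.0032] w [-0.06   0.086]
in lip d [ 0.0468  0.0321 -0.0292] w [-0.06   0.086]
down d [ 0.0492  0.0339 -0.0402] w [-0.06   0.086]
level d [ 0.0494  0.034  -0.0556] w [-0.  0.]
```

Emit:
{"fn": "drive_tool", "kwargs": {"targets": [{"dx":0.0,"dy":0.0,"dz":0.02,"wx":-0.06,"wy":0.086,"wz":0,"claw":1},{"dx":0.025,"dy":0.017,"dz":0.015,"wx":-0.06,"wy":0.086,"wz":0,"claw":1},{"dx":0.042,"dy":0.029,"dz":0.01,"wx":-0.06,"wy":0.086,"wz":0,"claw":1},{"dx":0.042,"dy":0.0288,"dz":-0.003,"wx":-0.06,"wy":0.086,"wz":0,"claw":1},{"dx":0.042,"dy":0.0288,"dz":-0.003,"wx":-0.06,"wy":0.086,"wz":0,"claw":1},{"dx":0.044,"dy":0.03,"dz":-0.016,"wx":-0.06,"wy":0.086,"wz":0,"claw":1},{"dx":0.0468,"dy":0.0321,"dz":-0.029,"wx":-0.06,"wy":0.086,"wz":0,"claw":1},{"dx":0.0492,"dy":0.0339,"dz":-0.04,"wx":-0.06,"wy":0.086,"wz":0,"claw":1},{"dx":0.0492,"dy":0.0339,"dz":-0.04,"wx":-0.06,"wy":0.086,"wz":0,"claw":1},{"dx":0.0492,"dy":0.0339,"dz":-0.04,"wx":-0.06,"wy":0.086,"wz":0,"claw":1}]}}

```text
time_s: 10.4
ee_pos: [485.2, 187.7, 162.1]
orientation: [-180.0, 6.2, 34.6]
contact_force: [-4.0, -3.6, -3.7]
finger_gap: 6.8
```

```bash
cat > chk.py <<'E'
from fr import *
import sys
# bins on/near the rail: extents of each colour above z=120 in rail frame, from scene+top
COL={'red':((0,140,40),(6,255,255)),'white':((0,0,150),(179,45,255)),'grey':((0,0,40),(179,40,140))}
which=sys.argv[2:]
for n in sys.argv[1].split(','):
    f=grab(n); P=pts(f) if n!='wrist' else ptsw(f); L=loc(P,RY,RO); hsv=cv2.cvtColor(f['frame'],cv2.COLOR_RGB2HSV); np.savez('last_%s.npz'%n,**f); save(f,'last_%s.png'%n,1.4 if n!='wrist' else 1)
    for a in which:
        nm,yc=a.split(':'); yc=float(yc)
        t=L[(cv2.inRange(hsv,*map(np.array,COL[nm]))>0)&(L[...,2]>108)&(L[...,2]<215)&(L[...,0]<-25)&(L[...,0]>-150)&(abs(L[...,1]-yc)<38)]
        if len(t)<15: print(n,nm,'few',len(t)); continue
        fr=t[(t[:,0]<np.percentile(t[:,0],2)+14)]; re=t[t[:,0]>np.percentile(t[:,0],98)-12]
        print(n,nm,len(t),'x',np.percentile(t[:,0],[1,99]).round(1),'y',np.percentile(t[:,1],[1,99]).round(1),'z',np.percentile(t[:,2],[1,99]).round(1),'front top',np.percentile(fr[:,2],97).round(1),'rear top',np.percentile(re[:,2],97).round(1))
o=ctrl.get_obs(); print(o['ee_pos'].round(1),loc(o['ee_pos'][None],RY,RO).round(1),o['contact_force'].round(1),o['time_s'])
E
python3 chk.py wrist,scene red:-85
```

```text
wrist red 17651 x [-122.6  -25.4] y [-115.   -56.8] z [122.5 173.6] front top 172.7 rear top 170.1
scene red 479 x [-121.7  -28.8] y [-116.5  -58.1] z [119.8 173.2] front top 172.2 rear top 171.1
[485.2 188.  162.6] [[-119.3  -85.2  162.6]] [-3.6 -4.7 -3. ] 10.5
```

Emit:
{"fn": "drive_tool", "kwargs": {"targets": [{"dx":-0.001,"dy":-0.0008,"dz":-0.004,"wx":0.015,"wy":-0.022,"wz":0,"claw":1},{"dx":-0.001,"dy":-0.0008,"dz":-0.008,"wx":0.03,"wy":-0.043,"wz":0,"claw":1},{"dx":-0.001,"dy":-0.0008,"dz":-0.012,"wx":0.045,"wy":-0.065,"wz":0,"claw":1},{"dx":-0.001,"dy":-0.0008,"dz":-0.0156,"wx":0.06,"wy":-0.086,"wz":0,"claw":1},{"dx":-0.001,"dy":-0.0008,"dz":-0.0156,"wx":0.06,"wy":-0.086,"wz":0,"claw":1},{"dx":-0.001,"dy":-0.0008,"dz":-0.0156,"wx":0.06,"wy":-0.086,"wz":0,"claw":1},{"dx":-0.001,"dy":-0.0008,"dz":-0.0156,"wx":0.06,"wy":-0.086,"wz":0,"claw":1},{"dx":-0.001,"dy":-0.0008,"dz":-0.0156,"wx":0.06,"wy":-0.086,"wz":0,"claw":1},{"dx":-0.001,"dy":-0.0008,"dz":-0.0156,"wx":0.06,"wy":-0.086,"wz":0,"claw":1},{"dx":-0.001,"dy":-0.0008,"dz":-0.0156,"wx":0.06,"wy":-0.086,"wz":0,"claw":1}]}}

```text
time_s: 11.33
ee_pos: [484.2, 187.2, 148.5]
orientation: [179.9, 0.0, 34.6]
contact_force: [-10.1, -7.2, 8.4]
finger_gap: 6.5
```

```bash
python3 chk.py wrist,scene red:-85
```

```text
wrist red 18393 x [-124.2  -25.9] y [-114.6  -56.4] z [114.7 169.2] front top 161.5 rear top 168.9
scene red 529 x [-122.8  -25.7] y [-116.7  -58. ] z [111.5 170.5] front top 158.9 rear top 170.9
[484.2 187.2 148.5] [[-120.5  -85.3  148.5]] [-9.3 -7.2  7.8] 11.4333
```

Emit:
{"fn": "drive_tool", "kwargs": {"targets": [{"dx":-0.001,"dy":-0.001,"dz":0.001,"wx":0,"wy":0,"wz":0,"claw":0.4},{"dx":-0.001,"dy":-0.001,"dz":0.001,"wx":0,"wy":0,"wz":0,"claw":0.4},{"dx":-0.001,"dy":-0.001,"dz":0.001,"wx":0,"wy":0,"wz":0,"claw":0.4},{"dx":-0.001,"dy":-0.001,"dz":0.001,"wx":0,"wy":0,"wz":0,"claw":0.4},{"dx":-0.001,"dy":-0.001,"dz":0.02,"wx":0,"wy":0,"wz":0,"claw":0.4},{"dx":-0.001,"dy":-0.001,"dz":0.05,"wx":0,"wy":0,"wz":0,"claw":0.4},{"dx":-0.021,"dy":-0.041,"dz":0.07,"wx":0,"wy":0,"wz":0,"claw":0.4},{"dx":-0.05,"dy":-0.11,"dz":0.07,"wx":0,"wy":0,"wz":0,"claw":0.4},{"dx":-0.05,"dy":-0.11,"dz":0.07,"wx":0,"wy":0,"wz":0,"claw":0.4},{"dx":-0.05,"dy":-0.11,"dz":0.07,"wx":0,"wy":0,"wz":0,"claw":0.4}]}}

```text
time_s: 12.27
ee_pos: [433.3, 74.1, 217.3]
orientation: [179.9, 0.0, 34.4]
contact_force: [0.4, -0.2, 0.9]
finger_gap: 26.0
```

```bash
sed -i 's/RO=(623.0/RO=(621.5/' frames.py; python3 chk.py wrist,scene red:-85; python3 -c "
from h import *
f=dict(np.load('last_scene.npz')); cv2.imwrite('pics/s2.png',cv2.resize(f['frame'][240:420,220:480,::-1],None,fx=3,fy=3))"
```

```text
wrist red 7760 x [-125.9  -26.6] y [-116.   -57.8] z [114.4 168.7] front top 158.1 rear top 168.7
scene red 685 x [-124.5  -25.7] y [-116.6  -58. ] z [111.7 169.1] front top 158.3 rear top 170.5
[435.   77.2 217.1] [[-223.6 -147.8  217.1]] [ 0.4 -0.   0.4] 12.3667
```

View pics/s2.png

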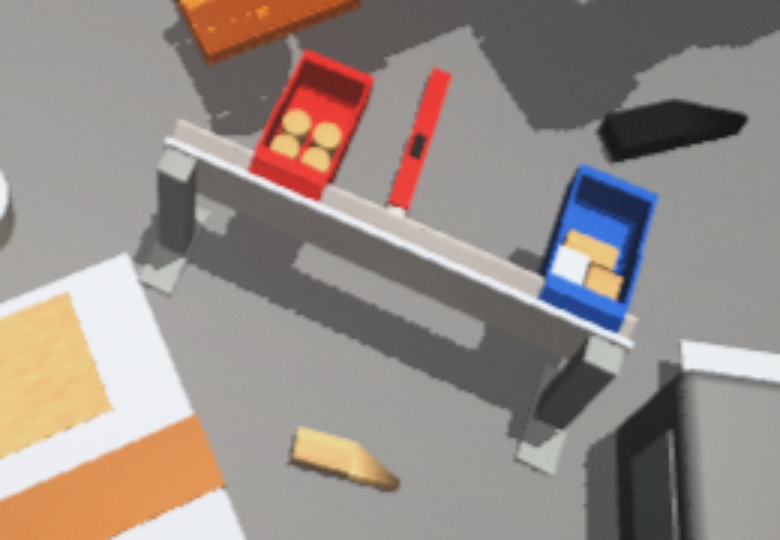

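Red hangs level beside blue: front top 158, rear top 168–170. I'll compare its depth and height with the fixed blue bin using the same measure.

```bash
sed -i "s/^which=/COL['blue']=((100,110,40),(118,255,255))\nwhich=/" chk.py; python3 chk.py wrist,scene,top red:-85 blue:142
```

```text
wrist red 7998 x [-125.9  -26.3] y [-116.2  -57.8] z [114.4 169.1] front top 158.1 rear top 169.1
wrist blue few 0
scene red 692 x [-124.   -25.5] y [-116.6  -58. ] z [111.5 169.1] front top 159.1 rear top 171.1
scene blue 787 x [-123.7  -25.8] y [110.2 169.8] z [111.5 167.4] front top 159.0 rear top 168.4
top red 168 x [-97.7 -25.1] y [-114.7  -56. ] z [110.8 171.7] front top 156.0 rear top 171.2
top blue 435 x [-123.3  -25.2] y [112.1 171.6] z [111.  169.2] front top 160.1 rear top 171.7
[435.4  78.8 216.6] [[-222.3 -146.7  216.6]] [ 0.  -0.   0.1] 12.5167
```

Emit:
{"fn": "drive_tool", "kwargs": {"targets": [{"dx":-0.026,"dy":-0.328,"dz":0,"wx":0,"wy":0,"wz":-0.891,"claw":0.4},{"dx":-0.026,"dy":-0.328,"dz":0,"wx":0,"wy":0,"wz":-0.891,"claw":0.4},{"dx":-0.026,"dy":-0.328,"dz":0,"wx":0,"wy":0,"wz":-0.891,"claw":0.4},{"dx":-0.026,"dy":-0.328,"dz":0,"wx":0,"wy":0,"wz":-0.891,"claw":0.4},{"dx":-0.026,"dy":-0.328,"dz":0,"wx":0,"wy":0,"wz":-0.891,"claw":0.4},{"dx":-0.026,"dy":-0.328,"dz":0,"wx":0,"wy":0,"wz":-0.891,"claw":0.4},{"dx":-0.026,"dy":-0.328,"dz":0,"wx":0,"wy":0,"wz":-0.891,"claw":0.4},{"dx":-0.026,"dy":-0.328,"dz":0,"wx":0,"wy":0,"wz":-0.891,"claw":0.4},{"dx":-0.026,"dy":-0.328,"dz":0,"wx":0,"wy":0,"wz":-0.891,"claw":0.4},{"dx":-0.026,"dy":-0.328,"dz":0,"wx":0,"wy":0,"wz":-0.891,"claw":0.4}]}}

```text
time_s: 13.35
ee_pos: [409.5, -250.8, 216.0]
orientation: [-180.0, 0.0, -16.4]
contact_force: [-0.2, 0.7, -0.6]
finger_gap: 25.6
```

```bash
sed -i 's/RO=(621.5/RO=(620.7/' frames.py
cat > car.py <<'E'
from fr import *
f=grab('wrist'); np.savez('last_wrist.npz',**f); save(f,'last_wrist.png'); o=ctrl.get_obs(); print(o['ee_pos'].round(1),o['orientation'].round(2),loc(o['ee_pos'][None]).round(1))
L=loc(ptsw(f)); hsv=cv2.cvtColor(f['frame'],cv2.COLOR_RGB2HSV)
yel=(cv2.inRange(hsv,(25,120,80),(34,255,255))>0)&(abs(L[...,1])<150)&(L[...,0]>30)&(L[...,0]<140)&(abs(L[...,2]-69)<6)
t=L[yel]; print('flange',len(t),np.percentile(t[:,0],[1,5,95,99]).round(1) if len(t) else '')
for nm,lo,hi,yc in(('white',(0,0,150),(179,45,255),-34),('grey',(0,0,40),(179,40,130),-102)):
  m=(cv2.inRange(hsv,lo,hi)>0)&(abs(L[...,1]-yc)<40)&(L[...,0]>-75)&(L[...,0]<65)&(L[...,2]>46)&(L[...,2]<70)
  t=L[m]; fw=t[(t[:,0]<-35)&(t[:,2]<56)]
  if len(fw)>8: print(nm,len(t),np.percentile(t,[1,99],axis=0).round(1).tolist(),'front',len(fw),np.percentile(fw,[3,50,97],axis=0).round(1).tolist())
E
python3 car.py
```

```text
[ 409.4 -249.5  216.2] [-1.7995e+02  5.0000e-02 -1.6350e+01] [[-46.8 -33.3 216.2]]
flange 9773 [ 73.   74.2 109.  110.8]
white 2232 [[-52.1, -73.3, 49.0], [63.8, -4.8, 64.1]] front 668 [[-52.1, -64.6, 50.8], [-47.4, -34.3, 52.7], [-37.1, -5.1, 54.1]]
grey 1190 [[-46.5, -130.8, 46.2], [64.2, -62.0, 62.4]] front 62 [[-51.4, -130.6, 46.3], [-41.5, -73.2, 48.8], [-35.7, -72.5, 51.0]]
```

Emit:
{"fn": "drive_tool", "kwargs": {"targets": [{"dx":-0.001,"dy":0,"dz":-0.04,"wx":0,"wy":0,"wz":0,"claw":0.4},{"dx":-0.001,"dy":0,"dz":-0.08,"wx":0,"wy":0,"wz":0,"claw":0.4},{"dx":-0.001,"dy":0,"dz":-0.11,"wx":0,"wy":0,"wz":0,"claw":0.4},{"dx":-0.001,"dy":0,"dz":-0.14,"wx":0,"wy":0,"wz":0,"claw":0.4},{"dx":-0.001,"dy":0,"dz":-0.165,"wx":0,"wy":0,"wz":0,"claw":0.4},{"dx":-0.001,"dy":0,"dz":-0.174,"wx":0,"wy":0,"wz":0,"claw":0.4},{"dx":-0.001,"dy":0,"dz":-0.174,"wx":0,"wy":0,"wz":0,"claw":0.4},{"dx":-0.001,"dy":0,"dz":-0.174,"wx":0,"wy":0,"wz":0,"claw":1},{"dx":-0.001,"dy":0,"dz":-0.174,"wx":0,"wy":0,"wz":0,"claw":1},{"dx":-0.001,"dy":0,"dz":-0.174,"wx":0,"wy":0,"wz":0,"claw":1}], "squeeze": 80}}

```text
time_s: 14.23
ee_pos: [408.6, -250.1, 44.1]
orientation: [179.9, -0.1, -16.4]
contact_force: [1.0, 2.8, 4.1]
finger_gap: 6.6
```

Emit:
{"fn": "drive_tool", "kwargs": {"targets": [{"dx":0,"dy":0,"dz":0,"wx":0,"wy":0,"wz":0,"claw":1},{"dx":0,"dy":0,"dz":0,"wx":0,"wy":0,"wz":0,"claw":1},{"dx":0,"dy":0,"dz":0.01,"wx":0,"wy":0,"wz":0,"claw":1},{"dx":0,"dy":0,"dz":0.03,"wx":0,"wy":0,"wz":0,"claw":1},{"dx":0,"dy":0,"dz":0.05,"wx":0,"wy":0,"wz":0,"claw":1},{"dx":0,"dy":0,"dz":0.08,"wx":0,"wy":0,"wz":0,"claw":1},{"dx":0,"dy":0,"dz":0.11,"wx":0,"wy":0,"wz":0,"claw":1},{"dx":0,"dy":0,"dz":0.14,"wx":0,"wy":0,"wz":0,"claw":1},{"dx":0,"dy":0,"dz":0.16,"wx":0,"wy":0,"wz":0,"claw":1},{"dx":0,"dy":0,"dz":0.16,"wx":0,"wy":0,"wz":0,"claw":1}]}}

```text
time_s: 15.07
ee_pos: [408.9, -250.9, 207.2]
orientation: [179.7, -0.4, -16.4]
contact_force: [-0.3, -0.5, -1.0]
finger_gap: 6.7
```

```bash
python3 -c "
from frames import *
print(rail(-178,-10),rail(-178,65))"; python3 hang.py -10 407.9 -249.95 202.7
```

```text
[394.1 216.5] [351.5 278.2]
above d [ 0.028   0.4952 -0.0036] w [-0.06   0.086]
in lip d [ 0.0329  0.4986 -0.0296] w [-0.06   0.086]
down d [ 0.0354  0.5004 -0.0406] w [-0.06   0.086]
level d [ 0.0356  0.5005 -0.056 ] w [-0.  0.]
```

Emit:
{"fn": "drive_tool", "kwargs": {"targets": [{"dx":-0.014,"dy":0.3,"dz":0.03,"wx":0,"wy":0,"wz":0.891,"claw":1},{"dx":-0.014,"dy":0.466,"dz":0.03,"wx":0,"wy":0,"wz":0.891,"claw":1},{"dx":-0.014,"dy":0.466,"dz":0.03,"wx":0,"wy":0,"wz":0.891,"claw":1},{"dx":-0.014,"dy":0.466,"dz":0.03,"wx":0,"wy":0,"wz":0.891,"claw":1},{"dx":-0.014,"dy":0.466,"dz":0.03,"wx":0,"wy":0,"wz":0.891,"claw":1},{"dx":-0.014,"dy":0.466,"dz":0.03,"wx":0,"wy":0,"wz":0.891,"claw":1},{"dx":-0.014,"dy":0.466,"dz":0.03,"wx":0,"wy":0,"wz":0.891,"claw":1},{"dx":-0.014,"dy":0.466,"dz":0.03,"wx":0,"wy":0,"wz":0.891,"claw":1},{"dx":-0.014,"dy":0.466,"dz":0.03,"wx":0,"wy":0,"wz":0.891,"claw":1},{"dx":-0.014,"dy":0.466,"dz":0.03,"wx":0,"wy":0,"wz":0.891,"claw":1}]}}

```text
time_s: 15.9
ee_pos: [394.3, 167.6, 229.3]
orientation: [-180.0, 0.0, 34.7]
contact_force: [0.3, -0.5, -1.9]
finger_gap: 6.4
```

```bash
python3 -c "
from rig import ctrl
o=ctrl.get_obs(); print(o['ee_pos'],o['orientation'],o['qvel'])"
```

```text
[394.31817775 167.57332438 229.34591911] [-1.79994095e+02  2.93574170e-02  3.46630980e+01] [ 7.02416624e+01  1.52116991e+01 -2.54411813e+01  1.93903487e-02
  9.68354097e+00  6.99594356e+01]
```

Emit:
{"fn": "drive_tool", "kwargs": {"targets": [{"dx":0,"dy":0.025,"dz":0,"wx":0,"wy":0,"wz":0,"claw":1},{"dx":0,"dy":0.048,"dz":0,"wx":0,"wy":0,"wz":0,"claw":1},{"dx":0,"dy":0.048,"dz":0,"wx":0,"wy":0,"wz":0,"claw":1},{"dx":0,"dy":0.048,"dz":-0.01,"wx":0,"wy":0,"wz":0,"claw":1},{"dx":0,"dy":0.048,"dz":-0.02,"wx":0,"wy":0,"wz":0,"claw":1},{"dx":0,"dy":0.048,"dz":-0.02,"wx":0,"wy":0,"wz":0,"claw":1},{"dx":0,"dy":0.048,"dz":-0.02,"wx":0,"wy":0,"wz":0,"claw":1},{"dx":0,"dy":0.048,"dz":-0.02,"wx":0,"wy":0,"wz":0,"claw":1},{"dx":0,"dy":0.048,"dz":-0.02,"wx":0,"wy":0,"wz":0,"claw":1},{"dx":0,"dy":0.048,"dz":-0.02,"wx":0,"wy":0,"wz":0,"claw":1}]}}

```text
time_s: 16.73
ee_pos: [395.6, 213.5, 210.1]
orientation: [180.0, -0.0, 34.6]
contact_force: [-0.2, -0.6, -1.2]
finger_gap: 6.2
```

```bash
cat > held.py <<'E'
from fr import *
import sys
f=grab('wrist'); o=ctrl.get_obs(); np.savez('last_wrist.npz',**f); save(f,'last_wrist.png'); L=loc(ptsw(f),RY,RO); hsv=cv2.cvtColor(f['frame'],cv2.COLOR_RGB2HSV)
t0=loc(o['ee_pos'][None],RY,RO)[0]; print(o['ee_pos'].round(1),o['orientation'].round(2),t0.round(1),o['contact_force'].round(1))
lo,hi=((0,0,150),(179,45,255)) if sys.argv[1]=='white' else ((0,0,30),(179,40,140))
D=L-t0; m=(cv2.inRange(hsv,lo,hi)>0)&(abs(D[...,1])<34)&(D[...,0]>-12)&(D[...,0]<112)&(D[...,2]>0)&(D[...,2]<32)
t=D[m]; fw=t[t[:,0]<6]; re=t[t[:,0]>85]
print('rel tcp',len(t),np.percentile(t,[1,99],axis=0).round(1).tolist(),'front top',np.percentile(fw[:,2],[50,95]).round(1) if len(fw) else '','rear top',np.percentile(re[:,2],[50,95]).round(1) if len(re) else '')
E
python3 held.py white; python3 hang.py -10 393.9 215.0 212.7
```

```text
[395.5 213.5 210. ] [ 1.7999e+02 -4.0000e-02  3.4650e+01] [-178.5  -13.2  210. ] [ 0.2  0.4 -2.3]
rel tcp 5802 [[-4.5, -30.2, 7.1], [104.2, 29.1, 20.6]] front top [8.6 9.9] rear top [18.4 19.3]
above d [ 0.042   0.0303 -0.0136] w [-0.06   0.086]
in lip d [ 0.0469  0.0337 -0.0396] w [-0.06   0.086]
down d [ 0.0494  0.0354 -0.0506] w [-0.06   0.086]
level d [ 0.0496  0.0356 -0.066 ] w [-0.  0.]
```

```bash
python3 hang.py -12 395.6 213.5 209.8 8.5
```

```text
above d [ 0.0414  0.0302 -0.0104] w [-0.06   0.086]
in lip d [ 0.0464  0.0336 -0.0364] w [-0.06   0.086]
down d [ 0.0488  0.0353 -0.0474] w [-0.06   0.086]
level d [ 0.049   0.0354 -0.0628] w [-0.  0.]
```

Emit:
{"fn": "drive_tool", "kwargs": {"targets": [{"dx":0.0,"dy":0.0,"dz":0.01,"wx":-0.06,"wy":0.086,"wz":0,"claw":1},{"dx":0.025,"dy":0.018,"dz":0.01,"wx":-0.06,"wy":0.086,"wz":0,"claw":1},{"dx":0.0414,"dy":0.0302,"dz":0.003,"wx":-0.06,"wy":0.086,"wz":0,"claw":1},{"dx":0.0414,"dy":0.0302,"dz":-0.01,"wx":-0.06,"wy":0.086,"wz":0,"claw":1},{"dx":0.0414,"dy":0.0302,"dz":-0.01,"wx":-0.06,"wy":0.086,"wz":0,"claw":1},{"dx":0.044,"dy":0.032,"dz":-0.024,"wx":-0.06,"wy":0.086,"wz":0,"claw":1},{"dx":0.0464,"dy":0.0336,"dz":-0.036,"wx":-0.06,"wy":0.086,"wz":0,"claw":1},{"dx":0.0488,"dy":0.0353,"dz":-0.047,"wx":-0.06,"wy":0.086,"wz":0,"claw":1},{"dx":0.0488,"dy":0.0353,"dz":-0.047,"wx":-0.06,"wy":0.086,"wz":0,"claw":1},{"dx":0.0488,"dy":0.0353,"dz":-0.047,"wx":-0.06,"wy":0.086,"wz":0,"claw":1}]}}

```text
time_s: 17.62
ee_pos: [443.2, 248.4, 162.3]
orientation: [-180.0, 6.2, 34.7]
contact_force: [-3.9, -2.4, -3.0]
finger_gap: 6.5
```

Emit:
{"fn": "drive_tool", "kwargs": {"targets": [{"dx":0,"dy":0,"dz":-0.004,"wx":0.015,"wy":-0.022,"wz":0,"claw":1},{"dx":0,"dy":0,"dz":-0.008,"wx":0.03,"wy":-0.043,"wz":0,"claw":1},{"dx":0,"dy":0,"dz":-0.012,"wx":0.045,"wy":-0.065,"wz":0,"claw":1},{"dx":0,"dy":0,"dz":-0.016,"wx":0.06,"wy":-0.086,"wz":0,"claw":1},{"dx":0,"dy":0,"dz":-0.016,"wx":0.06,"wy":-0.086,"wz":0,"claw":1},{"dx":0,"dy":0,"dz":-0.016,"wx":0.06,"wy":-0.086,"wz":0,"claw":1},{"dx":0,"dy":0,"dz":-0.016,"wx":0.06,"wy":-0.086,"wz":0,"claw":1},{"dx":0,"dy":0,"dz":-0.016,"wx":0.06,"wy":-0.086,"wz":0,"claw":1},{"dx":0,"dy":0,"dz":-0.016,"wx":0.06,"wy":-0.086,"wz":0,"claw":1},{"dx":0,"dy":0,"dz":-0.016,"wx":0.06,"wy":-0.086,"wz":0,"claw":1}]}}

```text
time_s: 18.45
ee_pos: [442.2, 247.7, 148.4]
orientation: [180.0, 0.2, 34.7]
contact_force: [-15.7, -12.1, 14.1]
finger_gap: 6.6
```

```bash
python3 chk.py wrist,scene white:-12 red:-85
```

```text
wrist white 8948 x [-125.6  -25.6] y [-41.4  17.5] z [114.3 169.5] front top 169.0 rear top 169.4
wrist red 243 x [-124.9  -64.9] y [-58.  -55.9] z [142.3 152.6] front top 152.2 rear top 147.9
scene white 473 x [-123.9  -25.7] y [-42.9  15.8] z [111.  169.6] front top 159.3 rear top 170.1
scene red 676 x [-123.6  -26.2] y [-116.3  -58. ] z [111.3 168.5] front top 158.8 rear top 170.2
[442.2 247.7 148.4] [[-120.7  -11.7  148.4]] [-15.2 -11.1  14.2] 18.55
```

Emit:
{"fn": "drive_tool", "kwargs": {"targets": [{"dx":-0.0015,"dy":-0.001,"dz":0.001,"wx":0,"wy":0,"wz":0,"claw":1},{"dx":-0.002,"dy":-0.0014,"dz":0.001,"wx":0,"wy":0,"wz":0,"claw":0.4},{"dx":-0.002,"dy":-0.0014,"dz":0.001,"wx":0,"wy":0,"wz":0,"claw":0.4},{"dx":-0.002,"dy":-0.0014,"dz":0.001,"wx":0,"wy":0,"wz":0,"claw":0.4},{"dx":-0.002,"dy":-0.0014,"dz":0.001,"wx":0,"wy":0,"wz":0,"claw":0.4},{"dx":-0.002,"dy":-0.0014,"dz":0.02,"wx":0,"wy":0,"wz":0,"claw":0.4},{"dx":-0.002,"dy":-0.0014,"dz":0.05,"wx":0,"wy":0,"wz":0,"claw":0.4},{"dx":-0.002,"dy":-0.0014,"dz":0.07,"wx":0,"wy":0,"wz":0,"claw":0.4},{"dx":-0.012,"dy":-0.04,"dz":0.07,"wx":0,"wy":0,"wz":0,"claw":0.4},{"dx":-0.022,"dy":-0.08,"dz":0.07,"wx":0,"wy":0,"wz":0,"claw":0.4}]}}

```text
time_s: 19.38
ee_pos: [422.5, 169.2, 217.5]
orientation: [179.9, -0.2, 34.9]
contact_force: [-0.0, -0.8, -0.6]
finger_gap: 25.8
```

```bash
python3 chk.py scene white:-12 red:-85 blue:142; python3 -c "
from frames import *
print(car(-47,-102),car(-47,-60))"
```

```text
scene white 614 x [-124.4  -25.6] y [-43.3  15.6] z [111.6 169.6] front top 158.9 rear top 170.6
scene red 685 x [-123.9  -25.5] y [-116.6  -58. ] z [111.9 168.9] front top 158.7 rear top 169.9
scene blue 789 x [-123.9  -25.8] y [110.2 169.8] z [112.3 167.1] front top 158.8 rear top 168.0
[420.5 163.4 216.8] [[-186.5  -68.7  216.8]] [ 2.  -1.   1.2] 19.4333
[ 389.8 -315.4] [ 401.7 -275.1]
```

Emit:
{"fn": "drive_tool", "kwargs": {"targets": [{"dx":-0.025,"dy":-0.38,"dz":0,"wx":0,"wy":0,"wz":-0.891,"claw":0.4},{"dx":-0.025,"dy":-0.38,"dz":0,"wx":0,"wy":0,"wz":-0.891,"claw":0.4},{"dx":-0.025,"dy":-0.38,"dz":0,"wx":0,"wy":0,"wz":-0.891,"claw":0.4},{"dx":-0.025,"dy":-0.38,"dz":0,"wx":0,"wy":0,"wz":-0.891,"claw":0.4},{"dx":-0.025,"dy":-0.38,"dz":0,"wx":0,"wy":0,"wz":-0.891,"claw":0.4},{"dx":-0.025,"dy":-0.38,"dz":0,"wx":0,"wy":0,"wz":-0.891,"claw":0.4},{"dx":-0.025,"dy":-0.38,"dz":0,"wx":0,"wy":0,"wz":-0.891,"claw":0.4},{"dx":-0.025,"dy":-0.38,"dz":0,"wx":0,"wy":0,"wz":-0.891,"claw":0.4},{"dx":-0.025,"dy":-0.38,"dz":0,"wx":0,"wy":0,"wz":-0.891,"claw":0.4},{"dx":-0.025,"dy":-0.38,"dz":0,"wx":0,"wy":0,"wz":-0.891,"claw":0.4}]}}

```text
time_s: 20.27
ee_pos: [397.0, -216.8, 216.6]
orientation: [179.9, -0.1, -16.7]
contact_force: [-1.0, 0.4, -0.5]
finger_gap: 25.8
```

Emit:
{"fn": "drive_tool", "kwargs": {"targets": [{"dx":-0.007,"dy":-0.04,"dz":0,"wx":0,"wy":0,"wz":0,"claw":0.4},{"dx":-0.007,"dy":-0.08,"dz":0,"wx":0,"wy":0,"wz":0,"claw":0.4},{"dx":-0.007,"dy":-0.1,"dz":0,"wx":0,"wy":0,"wz":0,"claw":0.4},{"dx":-0.007,"dy":-0.1,"dz":0,"wx":0,"wy":0,"wz":0,"claw":0.4},{"dx":-0.007,"dy":-0.1,"dz":0,"wx":0,"wy":0,"wz":0,"claw":0.4},{"dx":-0.007,"dy":-0.1,"dz":-0.03,"wx":0,"wy":0,"wz":0,"claw":0.4},{"dx":-0.007,"dy":-0.1,"dz":-0.06,"wx":0,"wy":0,"wz":0,"claw":0.4},{"dx":-0.007,"dy":-0.1,"dz":-0.08,"wx":0,"wy":0,"wz":0,"claw":0.4},{"dx":-0.007,"dy":-0.1,"dz":-0.08,"wx":0,"wy":0,"wz":0,"claw":0.4},{"dx":-0.007,"dy":-0.1,"dz":-0.08,"wx":0,"wy":0,"wz":0,"claw":0.4}]}}

```text
time_s: 21.1
ee_pos: [390.4, -310.0, 136.8]
orientation: [-179.9, 0.1, -16.3]
contact_force: [1.5, -0.5, 0.3]
finger_gap: 25.5
```

```bash
python3 car.py
```

```text
[ 390.7 -310.7  137.8] [ 1.7997e+02 -5.0000e-02 -1.6330e+01] [[-47.5 -97.2 137.8]]
flange 12138 [ 72.9  74.  109.4 111.4]
grey 3521 [[-51.6, -131.7, 46.3], [55.7, -72.5, 63.3]] front 1017 [[-51.6, -130.7, 47.4], [-47.4, -99.8, 52.6], [-36.6, -72.8, 53.9]]
```

View pics/last_wrist.png

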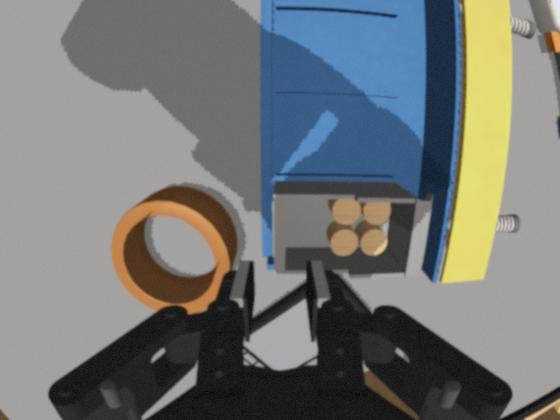

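Run:
```python
from fr import *
f=dict(np.load('last_wrist.npz')); L=loc(ptsw(f)); hsv=cv2.cvtColor(f['frame'],cv2.COLOR_RGB2HSV)
m=(cv2.inRange(hsv,(3,100,40),(20,255,255))>0)&(L[...,0]<-58)&(L[...,0]>-200)&(L[...,1]<-20)&(L[...,2]>20)&(L[...,2]<55)
t=L[m]; print(len(t),np.percentile(t,[1,99.5],axis=0).round(1))
q=t[abs(t[:,1]+102)<14]; print(len(q),np.percentile(q[:,0],[50,97,99.5]).round(1) if len(q) else '')
```

```text
7174 [[-181.  -169.9   20.6]
 [ -85.6  -78.    50.2]]
2027 [-105.5  -88.3  -87. ]
```

The grey bin is in its slot with its middle at y ≈ −102. The tape's near edge is at x ≈ −86, so the front finger (at about −75) clears it.

Emit:
{"fn": "drive_tool", "kwargs": {"targets": [{"dx":-0.0012,"dy":-0.0048,"dz":0,"wx":0,"wy":0,"wz":0,"claw":0.45},{"dx":-0.0012,"dy":-0.0048,"dz":-0.03,"wx":0,"wy":0,"wz":0,"claw":0.45},{"dx":-0.0012,"dy":-0.0048,"dz":-0.06,"wx":0,"wy":0,"wz":0,"claw":0.45},{"dx":-0.0012,"dy":-0.0048,"dz":-0.085,"wx":0,"wy":0,"wz":0,"claw":0.45},{"dx":-0.0012,"dy":-0.0048,"dz":-0.0945,"wx":0,"wy":0,"wz":0,"claw":0.45},{"dx":-0.0012,"dy":-0.0048,"dz":-0.0945,"wx":0,"wy":0,"wz":0,"claw":0.45},{"dx":-0.0012,"dy":-0.0048,"dz":-0.0945,"wx":0,"wy":0,"wz":0,"claw":1},{"dx":-0.0012,"dy":-0.0048,"dz":-0.0945,"wx":0,"wy":0,"wz":0,"claw":1},{"dx":-0.0012,"dy":-0.0048,"dz":-0.0945,"wx":0,"wy":0,"wz":0,"claw":1},{"dx":-0.0012,"dy":-0.0048,"dz":-0.0945,"wx":0,"wy":0,"wz":0,"claw":1}], "squeeze": 80}}

```text
time_s: 21.98
ee_pos: [389.6, -316.6, 43.8]
orientation: [179.9, -0.2, -16.4]
contact_force: [0.2, -0.0, 7.9]
finger_gap: 6.2
```

Emit:
{"fn": "drive_tool", "kwargs": {"targets": [{"dx":0,"dy":0,"dz":0,"wx":0,"wy":0,"wz":0,"claw":1},{"dx":0,"dy":0,"dz":0.01,"wx":0,"wy":0,"wz":0,"claw":1},{"dx":0,"dy":0,"dz":0.03,"wx":0,"wy":0,"wz":0,"claw":1},{"dx":0,"dy":0,"dz":0.05,"wx":0,"wy":0,"wz":0,"claw":1},{"dx":0,"dy":0,"dz":0.08,"wx":0,"wy":0,"wz":0,"claw":1},{"dx":0,"dy":0,"dz":0.11,"wx":0,"wy":0,"wz":0,"claw":1},{"dx":0,"dy":0,"dz":0.14,"wx":0,"wy":0,"wz":0,"claw":1},{"dx":0,"dy":0,"dz":0.17,"wx":0,"wy":0,"wz":0,"claw":1},{"dx":0,"dy":0,"dz":0.19,"wx":0,"wy":0,"wz":0,"claw":1},{"dx":0,"dy":0,"dz":0.19,"wx":0,"wy":0,"wz":0,"claw":1}]}}

```text
time_s: 22.82
ee_pos: [389.8, -316.8, 237.0]
orientation: [179.7, -0.4, -16.4]
contact_force: [0.8, -1.0, -1.1]
finger_gap: 6.6
```

Emit:
{"fn": "drive_tool", "kwargs": {"targets": [{"dx":0.01,"dy":0.39,"dz":0,"wx":0,"wy":0,"wz":0.891,"claw":1},{"dx":0.01,"dy":0.39,"dz":0,"wx":0,"wy":0,"wz":0.891,"claw":1},{"dx":0.01,"dy":0.39,"dz":0,"wx":0,"wy":0,"wz":0.891,"claw":1},{"dx":0.01,"dy":0.39,"dz":0,"wx":0,"wy":0,"wz":0.891,"claw":1},{"dx":0.01,"dy":0.39,"dz":0,"wx":0,"wy":0,"wz":0.891,"claw":1},{"dx":0.01,"dy":0.39,"dz":0,"wx":0,"wy":0,"wz":0.891,"claw":1},{"dx":0.01,"dy":0.39,"dz":0,"wx":0,"wy":0,"wz":0.891,"claw":1},{"dx":0.01,"dy":0.39,"dz":0,"wx":0,"wy":0,"wz":0.891,"claw":1},{"dx":0.01,"dy":0.39,"dz":0,"wx":0,"wy":0,"wz":0.891,"claw":1},{"dx":0.01,"dy":0.39,"dz":0,"wx":0,"wy":0,"wz":0.891,"claw":1}]}}

```text
time_s: 23.65
ee_pos: [397.6, 78.2, 231.8]
orientation: [-179.9, -0.0, 34.9]
contact_force: [-1.0, -0.6, -2.7]
finger_gap: 6.4
```

Emit:
{"fn": "drive_tool", "kwargs": {"targets": [{"dx":-0.048,"dy":0.204,"dz":0,"wx":0,"wy":0,"wz":0,"claw":1},{"dx":-0.048,"dy":0.204,"dz":0,"wx":0,"wy":0,"wz":0,"claw":1},{"dx":-0.048,"dy":0.204,"dz":0,"wx":0,"wy":0,"wz":0,"claw":1},{"dx":-0.048,"dy":0.204,"dz":0,"wx":0,"wy":0,"wz":0,"claw":1},{"dx":-0.048,"dy":0.204,"dz":0,"wx":0,"wy":0,"wz":0,"claw":1},{"dx":-0.048,"dy":0.204,"dz":0,"wx":0,"wy":0,"wz":0,"claw":1},{"dx":-0.048,"dy":0.204,"dz":-0.01,"wx":0,"wy":0,"wz":0,"claw":1},{"dx":-0.048,"dy":0.204,"dz":-0.02,"wx":0,"wy":0,"wz":0,"claw":1},{"dx":-0.048,"dy":0.204,"dz":-0.02,"wx":0,"wy":0,"wz":0,"claw":1},{"dx":-0.048,"dy":0.204,"dz":-0.02,"wx":0,"wy":0,"wz":0,"claw":1}]}}

```text
time_s: 24.48
ee_pos: [350.5, 277.9, 211.7]
orientation: [-180.0, 0.1, 34.7]
contact_force: [0.5, -0.1, -1.9]
finger_gap: 6.4
```

```bash
sed -i 's/RO=(620.7/RO=(619.5/' frames.py; python3 held.py grey;  python3 hang.py 65 352.0 277.8 212.3 8.5
```

```text
[350.9 277.9 212.2] [-1.7999e+02  2.0000e-02  3.4650e+01] [-178.6   65.1  212.2] [ 0.5  0.2 -0.8]
rel tcp 8081 [[-10.8, -26.7, 0.2], [104.7, 31.3, 31.5]] front top [19.2 30.8] rear top [ 9.5 17.1]
above d [ 0.0413  0.0292 -0.0129] w [-0.06   0.086]
in lip d [ 0.0462  0.0327 -0.0389] w [-0.06   0.086]
down d [ 0.0487  0.0344 -0.0499] w [-0.06   0.086]
level d [ 0.0488  0.0345 -0.0653] w [-0.  0.]
```

Emit:
{"fn": "drive_tool", "kwargs": {"targets": [{"dx":0.0,"dy":0.0,"dz":0.01,"wx":-0.06,"wy":0.086,"wz":0,"claw":1},{"dx":0.026,"dy":0.018,"dz":0.01,"wx":-0.06,"wy":0.086,"wz":0,"claw":1},{"dx":0.0423,"dy":0.0292,"dz":0.001,"wx":-0.06,"wy":0.086,"wz":0,"claw":1},{"dx":0.0423,"dy":0.0292,"dz":-0.012,"wx":-0.06,"wy":0.086,"wz":0,"claw":1},{"dx":0.0423,"dy":0.0292,"dz":-0.012,"wx":-0.06,"wy":0.086,"wz":0,"claw":1},{"dx":0.045,"dy":0.031,"dz":-0.026,"wx":-0.06,"wy":0.086,"wz":0,"claw":1},{"dx":0.0472,"dy":0.0327,"dz":-0.039,"wx":-0.06,"wy":0.086,"wz":0,"claw":1},{"dx":0.0497,"dy":0.0344,"dz":-0.05,"wx":-0.06,"wy":0.086,"wz":0,"claw":1},{"dx":0.0497,"dy":0.0344,"dz":-0.05,"wx":-0.06,"wy":0.086,"wz":0,"claw":1},{"dx":0.0497,"dy":0.0344,"dz":-0.05,"wx":-0.06,"wy":0.086,"wz":0,"claw":1}]}}

```text
time_s: 25.37
ee_pos: [399.4, 311.6, 161.7]
orientation: [180.0, 6.3, 34.7]
contact_force: [-4.4, -2.8, -5.9]
finger_gap: 6.2
```

Emit:
{"fn": "drive_tool", "kwargs": {"targets": [{"dx":0,"dy":0,"dz":-0.004,"wx":0.015,"wy":-0.022,"wz":0,"claw":1},{"dx":0,"dy":0,"dz":-0.008,"wx":0.03,"wy":-0.043,"wz":0,"claw":1},{"dx":0,"dy":0,"dz":-0.012,"wx":0.045,"wy":-0.065,"wz":0,"claw":1},{"dx":0,"dy":0,"dz":-0.0155,"wx":0.06,"wy":-0.086,"wz":0,"claw":1},{"dx":0,"dy":0,"dz":-0.0155,"wx":0.06,"wy":-0.086,"wz":0,"claw":1},{"dx":0,"dy":0,"dz":-0.0155,"wx":0.06,"wy":-0.086,"wz":0,"claw":1},{"dx":0,"dy":0,"dz":-0.0155,"wx":0.06,"wy":-0.086,"wz":0,"claw":1},{"dx":0,"dy":0,"dz":-0.0155,"wx":0.06,"wy":-0.086,"wz":0,"claw":1},{"dx":0,"dy":0,"dz":-0.0155,"wx":0.06,"wy":-0.086,"wz":0,"claw":1},{"dx":0,"dy":0,"dz":-0.0155,"wx":0.06,"wy":-0.086,"wz":0,"claw":1}]}}

```text
time_s: 26.2
ee_pos: [398.4, 311.0, 148.1]
orientation: [180.0, 0.3, 34.7]
contact_force: [-15.7, -12.4, 14.2]
finger_gap: 6.5
```

```bash
python3 chk.py wrist,scene grey:65 white:-12
```

```text
wrist grey 22825 x [-148.6  -27.6] y [38.4 96.4] z [114.1 213. ] front top 214.0 rear top 167.4
wrist white few 7
scene grey 542 x [-123.2  -31.5] y [34.8 94.3] z [111.3 202.3] front top 158.6 rear top 167.8
scene white 586 x [-124.5  -25.8] y [-43.6  15.7] z [111.2 170.1] front top 158.5 rear top 170.7
[398.4 311.  148.2] [[-120.7   65.3  148.2]] [-16.2 -11.1  14.3] 26.3
```

Emit:
{"fn": "drive_tool", "kwargs": {"targets": [{"dx":-0.0015,"dy":-0.001,"dz":0.001,"wx":0,"wy":0,"wz":0,"claw":1},{"dx":-0.002,"dy":-0.0014,"dz":0.001,"wx":0,"wy":0,"wz":0,"claw":0.4},{"dx":-0.002,"dy":-0.0014,"dz":0.001,"wx":0,"wy":0,"wz":0,"claw":0.4},{"dx":-0.002,"dy":-0.0014,"dz":0.001,"wx":0,"wy":0,"wz":0,"claw":0.4},{"dx":-0.002,"dy":-0.0014,"dz":0.001,"wx":0,"wy":0,"wz":0,"claw":0.4},{"dx":-0.002,"dy":-0.0014,"dz":0.02,"wx":0,"wy":0,"wz":0,"claw":0.4},{"dx":-0.002,"dy":-0.0014,"dz":0.05,"wx":0,"wy":0,"wz":0,"claw":0.4},{"dx":-0.002,"dy":-0.0014,"dz":0.09,"wx":0,"wy":0,"wz":0,"claw":0.4},{"dx":0.01,"dy":-0.04,"dz":0.09,"wx":0,"wy":0,"wz":0,"claw":0.4},{"dx":0.02,"dy":-0.075,"dz":0.09,"wx":0,"wy":0,"wz":0,"claw":0.4}]}}

```text
time_s: 27.13
ee_pos: [421.4, 237.7, 238.7]
orientation: [179.9, -0.3, 34.9]
contact_force: [0.7, -0.4, -0.1]
finger_gap: 25.6
```

```bash
python3 chk.py scene,top grey:65 white:-12 red:-85 blue:142
python3 - <<'E'
from fr import *
for n in('scene','top'):
    f=dict(np.load('last_%s.npz'%n)); L=loc(pts(f)); hsv=cv2.cvtColor(f['frame'],cv2.COLOR_RGB2HSV)
    t=L[(cv2.inRange(hsv,(25,120,80),(34,255,255))>0)&(abs(L[...,1])<150)&(L[...,0]>30)&(L[...,0]<140)&(abs(L[...,2]-69)<6)]; print(n,'flange',np.percentile(t[:,0],[1,5,95,99]).round(1))
    t=L[(cv2.inRange(hsv,(10,40,60),(24,185,255))>0)&(L[...,0]>60)&(L[...,0]<140)&(L[...,1]>120)&(L[...,1]<250)&(L[...,2]<45)&(L[...,2]>22)]; print('wedge',len(t),np.percentile(t,[2,98],axis=0).round(1).tolist() if len(t) else '')
E
```

```text
scene grey 429 x [-119.4  -30.1] y [34.7 93.8] z [112.7 168. ] front top 157.7 rear top 169.7
scene white 559 x [-124.4  -25.5] y [-43.3  15.7] z [111.4 169.7] front top 158.3 rear top 170.7
scene red 680 x [-123.8  -25.6] y [-116.5  -58. ] z [112.  168.5] front top 158.3 rear top 169.9
scene blue 782 x [-123.5  -25.8] y [110.2 169.6] z [111.8 167.5] front top 159.1 rear top 168.8
top grey 37 x [-116.7  -73.3] y [37.5 95. ] z [111.  158.8] front top 159.8 rear top 125.9
top white few 0
top red 346 x [-124.   -25.3] y [-115.1  -57.3] z [109.5 171.1] front top 161.3 rear top 171.5
top blue 135 x [-118.6  -25.2] y [132.7 172.2] z [113.3 169.6] front top 160.0 rear top 169.6
[422.  234.4 237. ] [[-144.9  -11.2  237. ]] [-0.6 -0.2  0.6] 27.2333
scene flange [ 75.1  76.7 112.3 114. ]
wedge 247 [[77.2, 120.9, 23.9], [119.5, 181.3, 41.0]]
top flange [ 73.4  75.  111.  113. ]
wedge 123 [[75.2, 142.9, 25.1], [115.7, 182.3, 40.6]]
```

View pics/last_scene.png

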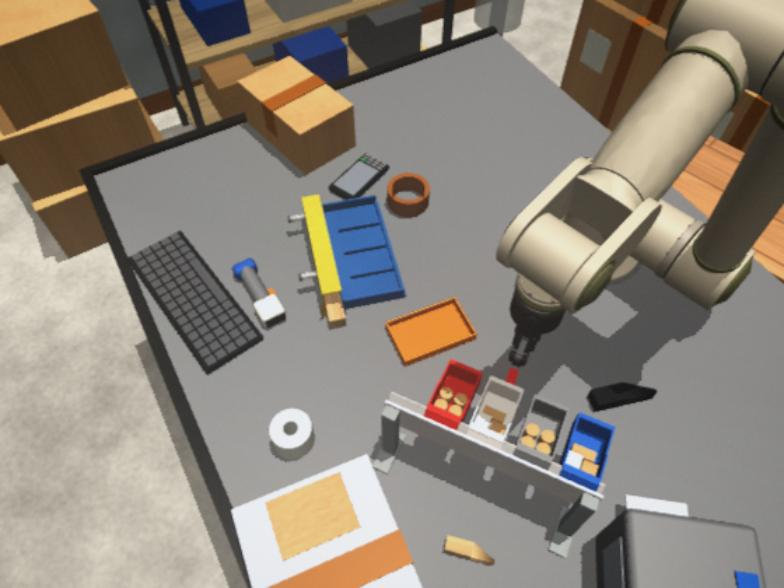

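All three bins hang beside blue, and the rail is still held open by the wedge at px (333,305). Now back to the wedge.

Emit:
{"fn": "drive_tool", "kwargs": {"targets": [{"dx":0.179,"dy":-0.33,"dz":-0.02,"wx":0,"wy":0,"wz":-0.891,"claw":-0.2},{"dx":0.179,"dy":-0.33,"dz":-0.02,"wx":0,"wy":0,"wz":-0.891,"claw":-0.2},{"dx":0.179,"dy":-0.33,"dz":-0.02,"wx":0,"wy":0,"wz":-0.891,"claw":-0.2},{"dx":0.179,"dy":-0.33,"dz":-0.02,"wx":0,"wy":0,"wz":-0.891,"claw":-0.2},{"dx":0.179,"dy":-0.33,"dz":-0.02,"wx":0,"wy":0,"wz":-0.891,"claw":-0.2},{"dx":0.179,"dy":-0.33,"dz":-0.02,"wx":0,"wy":0,"wz":-0.891,"claw":-0.2},{"dx":0.179,"dy":-0.33,"dz":-0.02,"wx":0,"wy":0,"wz":-0.891,"claw":-0.2},{"dx":0.179,"dy":-0.33,"dz":-0.02,"wx":0,"wy":0,"wz":-0.891,"claw":-0.2},{"dx":0.179,"dy":-0.33,"dz":-0.02,"wx":0,"wy":0,"wz":-0.891,"claw":-0.2},{"dx":0.179,"dy":-0.33,"dz":-0.02,"wx":0,"wy":0,"wz":-0.891,"claw":-0.2}]}}

```text
time_s: 28.07
ee_pos: [602.0, -98.3, 214.9]
orientation: [179.9, -0.0, -16.7]
contact_force: [-0.7, 0.3, -0.3]
finger_gap: 51.3
```

Emit:
{"fn": "drive_tool", "kwargs": {"targets": [{"dx":0,"dy":0,"dz":-0.03,"wx":0,"wy":0,"wz":0,"claw":-0.2},{"dx":0,"dy":0,"dz":-0.07,"wx":0,"wy":0,"wz":0,"claw":-0.2},{"dx":0,"dy":0,"dz":-0.1,"wx":0,"wy":0,"wz":0,"claw":-0.2},{"dx":0,"dy":0,"dz":-0.1,"wx":0,"wy":0,"wz":0,"claw":-0.2},{"dx":0,"dy":0,"dz":-0.1,"wx":0,"wy":0,"wz":0,"claw":-0.2},{"dx":0,"dy":0,"dz":-0.1,"wx":0,"wy":0,"wz":0,"claw":-0.2},{"dx":0,"dy":0,"dz":-0.1,"wx":0,"wy":0,"wz":0,"claw":-0.2},{"dx":0,"dy":0,"dz":-0.1,"wx":0,"wy":0,"wz":0,"claw":-0.2},{"dx":0,"dy":0,"dz":-0.1,"wx":0,"wy":0,"wz":0,"claw":-0.2},{"dx":0,"dy":0,"dz":-0.1,"wx":0,"wy":0,"wz":0,"claw":-0.2}]}}

```text
time_s: 28.9
ee_pos: [599.9, -92.5, 117.5]
orientation: [180.0, -0.1, -16.4]
contact_force: [-0.1, -0.5, 0.5]
finger_gap: 51.2
```

Run:
```python
from fr import *
f=grab('wrist'); o=ctrl.get_obs(); save(f,'w6.png'); print(o['ee_pos'],o['orientation'],loc(o['ee_pos'][None]))
L=loc(ptsw(f)); hsv=cv2.cvtColor(f['frame'],cv2.COLOR_RGB2HSV)
t=L[(cv2.inRange(hsv,(10,40,60),(24,165,255))>0)&(L[...,0]>60)&(L[...,0]<130)&(L[...,1]>120)&(L[...,1]<250)&(L[...,2]<40)&(L[...,2]>24)]; print('wedge top',len(t),np.percentile(t,[1,50,99],axis=0).round(1).tolist())
```

```text
[599.83620677 -92.50059397 117.28577081] [ 1.79996614e+02 -5.80049321e-02 -1.63842282e+01] [[ 91.54800805 171.12151604 117.28577081]]
wedge top 3887 [[75.4, 120.8, 24.9], [92.5, 152.4, 31.0], [118.8, 180.3, 38.3]]
```

Emit:
{"fn": "drive_tool", "kwargs": {"targets": [{"dx":0.001,"dy":0,"dz":-0.03,"wx":0,"wy":0,"wz":0,"claw":-0.2},{"dx":0.001,"dy":0,"dz":-0.06,"wx":0,"wy":0,"wz":0,"claw":-0.2},{"dx":0.001,"dy":0,"dz":-0.085,"wx":0,"wy":0,"wz":0,"claw":-0.2},{"dx":0.001,"dy":0,"dz":-0.094,"wx":0,"wy":0,"wz":0,"claw":-0.2},{"dx":0.001,"dy":0,"dz":-0.094,"wx":0,"wy":0,"wz":0,"claw":-0.2},{"dx":0.001,"dy":0,"dz":-0.094,"wx":0,"wy":0,"wz":0,"claw":0.8},{"dx":0.001,"dy":0,"dz":-0.094,"wx":0,"wy":0,"wz":0,"claw":0.8},{"dx":0.001,"dy":0,"dz":-0.094,"wx":0,"wy":0,"wz":0,"claw":0.8},{"dx":0.001,"dy":0,"dz":-0.094,"wx":0,"wy":0,"wz":0,"claw":0.8},{"dx":0.001,"dy":0,"dz":-0.094,"wx":0,"wy":0,"wz":0,"claw":0.8}], "squeeze": 70}}

```text
time_s: 29.78
ee_pos: [600.9, -92.6, 24.2]
orientation: [180.0, -0.1, -16.4]
contact_force: [-4.1, 0.4, 7.5]
finger_gap: 33.0
```

Emit:
{"fn": "drive_tool", "kwargs": {"targets": [{"dx":0.0028,"dy":0.0096,"dz":0,"wx":0,"wy":0,"wz":0,"claw":0.8},{"dx":0.0056,"dy":0.0192,"dz":0,"wx":0,"wy":0,"wz":0,"claw":0.8},{"dx":0.0085,"dy":0.0288,"dz":0,"wx":0,"wy":0,"wz":0,"claw":0.8},{"dx":0.0113,"dy":0.0384,"dz":0,"wx":0,"wy":0,"wz":0,"claw":0.8},{"dx":0.0141,"dy":0.048,"dz":0,"wx":0,"wy":0,"wz":0,"claw":0.8},{"dx":0.0169,"dy":0.0576,"dz":0,"wx":0,"wy":0,"wz":0,"claw":0.8},{"dx":0.0198,"dy":0.0672,"dz":0,"wx":0,"wy":0,"wz":0,"claw":0.8},{"dx":0.0226,"dy":0.0767,"dz":0,"wx":0,"wy":0,"wz":0,"claw":0.8},{"dx":0.0282,"dy":0.0959,"dz":0,"wx":0,"wy":0,"wz":0,"claw":0.8},{"dx":0.0339,"dy":0.115,"dz":0.003,"wx":0,"wy":0,"wz":0,"claw":0.8}]}}

```text
time_s: 30.62
ee_pos: [635.2, 22.7, 26.2]
orientation: [-180.0, -0.1, -16.5]
contact_force: [-0.1, -0.1, -0.5]
finger_gap: 32.6
```

```bash
cat > tray.py <<'E'
from fr import *
o=ctrl.get_obs(); print(o['ee_pos'],o['orientation'],o['finger_gap'])
for n in('scene','top'):
    f=dict(np.load(n+'0.npz')); P=pts(f); hsv=cv2.cvtColor(f['frame'],cv2.COLOR_RGB2HSV)
    m=(cv2.inRange(hsv,(5,170,80),(25,255,255))>0)&(np.hypot(P[...,0]-446,P[...,1]-24)<110)&(P[...,2]<32); p=P[m]
    print(n,cv2.minAreaRect(p[:,:2].astype(np.float32)),np.percentile(p[:,2],[5,50,95]).round(1))
f=grab('scene'); L=loc(pts(f)); hsv=cv2.cvtColor(f['frame'],cv2.COLOR_RGB2HSV)
t=L[(cv2.inRange(hsv,(25,120,80),(34,255,255))>0)&(abs(L[...,1])<150)&(L[...,0]>30)&(L[...,0]<140)&(abs(L[...,2]-69)<6)]; print('flange',len(t),np.percentile(t[:,0],[1,5,95,99]).round(1) if len(t) else '')
E
python3 tray.py
```

```text
[635.24215875  22.73756734  26.23231825] [-1.79982052e+02 -8.92805467e-02 -1.64607389e+01] 32.58227545654525
scene ((447.3040771484375, 23.742210388183594), (101.30062866210938, 160.17857360839844), 83.61332702636719) [ 1.1  5.2 22.1]
top ((444.7080078125, 24.07034683227539), (96.62519073486328, 157.96798706054688), 83.61443328857422) [-0.8  4.1 20.7]
flange 500 [51.1 52.8 88.5 90.1]
```

The rail has sprung shut (flange front at 51). The wedge is in hand, and I carry it to the tray at about (446, 24), long axis −6.4°.

Emit:
{"fn": "drive_tool", "kwargs": {"targets": [{"dx":0,"dy":0,"dz":0.04,"wx":0,"wy":0,"wz":0,"claw":0.8},{"dx":0,"dy":0,"dz":0.08,"wx":0,"wy":0,"wz":-0.1,"claw":0.8},{"dx":-0.143,"dy":-0.004,"dz":0.1,"wx":0,"wy":0,"wz":-0.98,"claw":0.8},{"dx":-0.143,"dy":-0.004,"dz":0.1,"wx":0,"wy":0,"wz":-0.98,"claw":0.8},{"dx":-0.143,"dy":-0.004,"dz":0.1,"wx":0,"wy":0,"wz":-0.98,"claw":0.8},{"dx":-0.143,"dy":-0.004,"dz":0.1,"wx":0,"wy":0,"wz":-0.98,"claw":0.8},{"dx":-0.143,"dy":-0.004,"dz":0.1,"wx":0,"wy":0,"wz":-0.98,"claw":0.8},{"dx":-0.143,"dy":-0.004,"dz":0.1,"wx":0,"wy":0,"wz":-0.98,"claw":0.8},{"dx":-0.143,"dy":-0.004,"dz":0.1,"wx":0,"wy":0,"wz":-0.98,"claw":0.8},{"dx":-0.143,"dy":-0.004,"dz":0.1,"wx":0,"wy":0,"wz":-0.98,"claw":0.8}]}}

```text
time_s: 31.5
ee_pos: [491.9, 18.6, 126.2]
orientation: [-179.9, -0.0, -72.8]
contact_force: [0.3, -0.6, -0.9]
finger_gap: 32.4
```

Emit:
{"fn": "drive_tool", "kwargs": {"targets": [{"dx":0,"dy":0,"dz":0,"wx":0,"wy":0,"wz":-0.12,"claw":0.8},{"dx":0,"dy":0,"dz":0,"wx":0,"wy":0,"wz":-0.24,"claw":0.8},{"dx":0,"dy":0,"dz":0,"wx":0,"wy":0,"wz":-0.36,"claw":0.8},{"dx":0,"dy":0,"dz":0,"wx":0,"wy":0,"wz":-0.416,"claw":0.8},{"dx":0,"dy":0,"dz":0,"wx":0,"wy":0,"wz":-0.416,"claw":0.8},{"dx":0,"dy":0,"dz":0,"wx":0,"wy":0,"wz":-0.416,"claw":0.8},{"dx":0,"dy":0,"dz":0,"wx":0,"wy":0,"wz":-0.416,"claw":0.8},{"dx":0,"dy":0,"dz":0,"wx":0,"wy":0,"wz":-0.416,"claw":0.8},{"dx":0,"dy":0,"dz":0,"wx":0,"wy":0,"wz":-0.416,"claw":0.8},{"dx":0,"dy":0,"dz":0,"wx":0,"wy":0,"wz":-0.416,"claw":0.8}]}}

```text
time_s: 32.33
ee_pos: [491.6, 18.5, 125.6]
orientation: [-180.0, 0.0, -96.3]
contact_force: [0.2, 0.4, -1.0]
finger_gap: 32.8
```

Exactly over the place. I lower it by 96 mm, release and retreat.

Emit:
{"fn": "drive_tool", "kwargs": {"targets": [{"dx":0,"dy":0,"dz":-0.03,"wx":0,"wy":0,"wz":0,"claw":0.8},{"dx":0,"dy":0,"dz":-0.06,"wx":0,"wy":0,"wz":0,"claw":0.8},{"dx":0,"dy":0,"dz":-0.08,"wx":0,"wy":0,"wz":0,"claw":0.8},{"dx":0,"dy":0,"dz":-0.09,"wx":0,"wy":0,"wz":0,"claw":0.8},{"dx":0,"dy":0,"dz":-0.096,"wx":0,"wy":0,"wz":0,"claw":0.8},{"dx":0,"dy":0,"dz":-0.096,"wx":0,"wy":0,"wz":0,"claw":0.8},{"dx":0,"dy":0,"dz":-0.096,"wx":0,"wy":0,"wz":0,"claw":0.8},{"dx":0,"dy":0,"dz":-0.096,"wx":0,"wy":0,"wz":0,"claw":-0.1},{"dx":0,"dy":0,"dz":-0.096,"wx":0,"wy":0,"wz":0,"claw":-0.1},{"dx":0,"dy":0,"dz":-0.096,"wx":0,"wy":0,"wz":0,"claw":-0.1}]}}

```text
time_s: 33.17
ee_pos: [491.8, 18.5, 30.1]
orientation: [-179.9, -0.0, -96.4]
contact_force: [0.6, 0.7, -0.1]
finger_gap: 46.9
```

Emit:
{"fn": "drive_tool", "kwargs": {"targets": [{"dx":0,"dy":0,"dz":0,"wx":0,"wy":0,"wz":0,"claw":-0.1},{"dx":0,"dy":0,"dz":0.02,"wx":0,"wy":0,"wz":0,"claw":-0.1},{"dx":0,"dy":0,"dz":0.05,"wx":0,"wy":0,"wz":0,"claw":-0.1},{"dx":0,"dy":0,"dz":0.09,"wx":0,"wy":0,"wz":0,"claw":-0.1},{"dx":0,"dy":0,"dz":0.13,"wx":0,"wy":0,"wz":0,"claw":-0.1},{"dx":0,"dy":0,"dz":0.17,"wx":0,"wy":0,"wz":0,"claw":-0.1},{"dx":-0.04,"dy":-0.02,"dz":0.2,"wx":0,"wy":0,"wz":0,"claw":-0.1},{"dx":-0.08,"dy":-0.06,"dz":0.23,"wx":0,"wy":0,"wz":0,"claw":-0.1},{"dx":-0.1,"dy":-0.1,"dz":0.23,"wx":0,"wy":0,"wz":0,"claw":-0.1},{"dx":-0.1,"dy":-0.1,"dz":0.23,"wx":0,"wy":0,"wz":0,"claw":-0.1}]}}

```text
time_s: 34.0
ee_pos: [390.0, -82.3, 261.1]
orientation: [-179.9, -0.1, -96.3]
contact_force: [-0.1, -0.9, -0.9]
finger_gap: 46.3
```

```bash
python3 chk.py scene,top grey:65 white:-12 red:-85 blue:142; python3 tray.py|tail -1
python3 - <<'E'
from fr import *
f=dict(np.load('last_scene.npz')); P=pts(f); hsv=cv2.cvtColor(f['frame'],cv2.COLOR_RGB2HSV)
m=(cv2.inRange(hsv,(10,40,60),(24,175,255))>0)&(np.hypot(P[...,0]-446,P[...,1]-24)<90)&(P[...,2]>25)&(P[...,2]<60)
p=P[m]; print('wedge',len(p),cv2.minAreaRect(p[:,:2].astype(np.float32)),np.percentile(p[:,2],[5,50,95]))
E
```

```text
scene grey 393 x [-119.   -31.6] y [34.7 93.5] z [113.  166.7] front top 157.8 rear top 169.0
scene white 647 x [-124.3  -25.8] y [-43.7  15.6] z [111.5 169.6] front top 159.0 rear top 170.2
scene red 676 x [-124.3  -25.8] y [-116.3  -58.1] z [111.7 168.8] front top 159.1 rear top 170.6
scene blue 779 x [-124.5  -25.9] y [110.2 169.7] z [111.9 167.6] front top 158.8 rear top 168.5
top grey 378 x [-125.1  -25.1] y [37. 97.] z [110.6 170.4] front top 157.1 rear top 170.3
top white 396 x [-123.8  -25.6] y [-41.5  17.3] z [110.5 169.9] front top 160.2 rear top 170.5
top red 402 x [-123.8  -25.4] y [-115.1  -56.6] z [109.5 170.1] front top 160.0 rear top 170.5
top blue 435 x [-123.4  -25.2] y [112.1 171.4] z [109.5 168.1] front top 160.0 rear top 168.8
[390.1 -84.1 261.1] [[-352.2 -255.   261.1]] [ 0.5  0.1 -0.6] 34.1
flange 928 [51.  52.7 88.5 90.2]
wedge 427 ((442.9788818359375, 9.159875869750977), (66.03826141357422, 118.72171783447266), 83.40743255615234) [27.61543498 34.14468135 37.6109345 ]
```

View pics/last_scene.png

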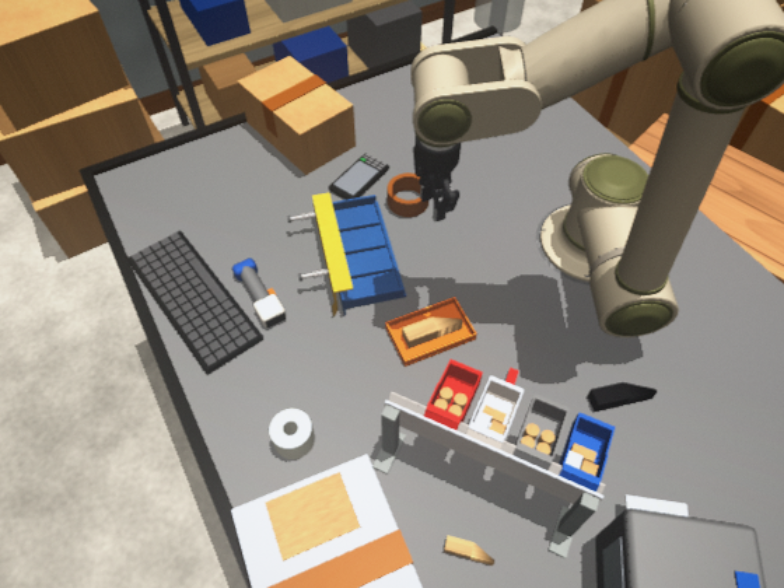

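The final view shows the wedge flat in the tray (430,330) with its top at about 34 mm, i.e. 4 mm floor plus 30. The rail is shut, the red, white and grey bins hang level with blue, and the bystanders look untouched. Handing in.

```bash
python3 -c "
from rig import ctrl
print(ctrl.close_job())"
```

```text
the job is handed in; nothing more can be done
None
```

The job is done and handed in at about 34 s of the 208 s allowed. I drove the wedge in (the rail opened about 24 mm and stayed open hands-off). Then I hung the red, white and grey bins (green was absent), pulled the wedge out and laid it flat in the tray.

**Last checks that passed:**
- **Bins:** all three agree with the fixed blue bin to about 1–2 mm in depth and height, and none looked tilted. Their rear tops read about 1.5–2 mm higher than blue's, which is within the limit.
- **Retaining rail:** it is shut, with the flange edge at 51 mm.
- **Wedge:** its top is at about 34 mm, which is the 4 mm tray floor plus its 30 mm height.
- **Bystanders:** they looked unmoved in the final picture; I did not measure them.

**Checks that disagreed:**
- My first estimate of the rail's depth from the two fixed cameras was about 4–6 mm too far back. The wrist camera and contact corrected it, and the bins seated against 12–20 N of contact force.
- The last automatic outline of the wedge was blurred by the tray edge and came out 66 mm wide instead of 34, so its place in the tray rests on the gripper position and the picture.

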